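# Draw the top panel blank from the sheet rack and clamp it in the drilling fixture

## Task

Reach in under the rack's upper deck, press lightly on the topmost aluminium panel and slide it towards you until it overhangs the front edge of the lower deck by about four centimetres, then pinch the overhanging end by its two long sides and take it out, leaving the two panels below it in the rack. Lay it flat on the drilling fixture between the side pins, its far end up against the two end pins, let go, and then push the clamp's lever handle fully down so that the clamp holds it. Leave everything else on the bench where it is.

Things in the scene. Friction and masses are not known exactly. Their poses are not given: they have to be found in the camera images.
- rack: Grey sheet-steel rack, fixed, 140 (x) x 150 (y) x 210 (z) mm. Origin: middle of its footprint, on the table. Its open front faces its own -x, roughly to the robot. Solid cheeks at y = -74 and +74 mm from x = +15 mm back, back wall at x = +68 mm. The panel stack lies on the lower deck between two rails 60 mm apart (tops 8 mm above the deck, starting 15 mm behind its front edge).
- deck_front (a point): On top of the lower deck at its front edge, mid-way across the stack bay: rack (-70, -30, 45) mm; axes as the rack's. Deck 4 mm thick, 150 mm wide, nothing in front of it; below it only end flanges at y = -74 and +74 mm. Along the edge in the bay a lip 4.5 mm high and 44 mm wide holds the lower panels back; the top panel slides out over it.
- upper_front (a point): Middle of the lower front edge of the upper deck: rack (-20, 0, 196) mm, 50 mm behind the lower deck's edge and 142 mm above the stack. The upper deck covers all behind this; its front lip reaches z = 210 mm. A tool must lean back towards the robot, about 25 to 50 degrees, to reach in under it.
- panel_top_center (a point): Centre of the topmost of three like plain aluminium panels, 120 (x) x 54 (y) x 3 (z) mm, 53 g, stacked flat; its upper face starts at z = 54 mm. Its x is its long axis and points into the rack. It slides on the next one (friction 0.35, less than finger pads). Press it at least 50 mm behind its front edge so that the pressed place stays over the deck, else it tips; 10 to 20 N will do.
- panel_front (a point): Middle of the top panel's front edge, half-way up, 60 mm from its centre; it starts 2 to 16 mm behind the deck's front edge.
- panel_mid_center (a point): Centre of the second panel, directly under the top one; stays in the rack (it may shift up to the lip).
- panel_low_center (a point): Centre of the lowest panel of the stack; stays in the rack.
- fixture: Drilling fixture, fixed. Origin: on the table under the centre of a seated panel; x runs away from the robot along the panel. Base plate 12 mm thick, x -22 to +78, y -88 to +47 mm. Seat block x -18 to +74, y -21 to +21 mm, top at z = 45 mm: a seated panel overhangs it by 6 mm at each side and 42 mm at the near end.
- seat_center (a point): Panel place on the seat surface: fixture (0, 0, 45) mm; axes as the fixture's. A seated panel's centre lies 1.5 mm above it. Four domed 8 mm side pins at fixture x = 4 and 48, y = -32.5 and +32.5 mm, tops at z = 53 mm, leave 1.5 mm at each side of the panel.
- end_stop (a point): Where the middle of a seated panel's far edge touches the line of the two domed 8 mm end pins: fixture (60, 0, 46.5) mm; the pins' axes are at x = 64, y = -14 and +14 mm, tops at z = 54 mm.
- clamp_pivot (a point): Axis of the clamp handle, parallel to the fixture's x, fixture (20, -74, 62) mm. The clamp stands on the fixture at y = -85 to -43 mm, x = 5 to 35 mm; open, its arm stands up to z = 120 mm and stays at y below -33 mm.
- clamp_grip (a point): Centre of the black round handle grip (16 mm thick, 54 mm long and round-ended), 70 mm from the handle's pivot; the handle ends 100 mm from the pivot.
- clamp_handle (a joint): Lever clamp's handle angle (its gear raises or lowers the arm) (rad). 0 = fully down: the handle points to the fixture's -y, rising 0.14 rad, and the arm's rubber foot presses on the panel. About 1.1 = open, handle steep, arm up. The line from clamp_pivot to clamp_grip lies (angle + 0.14) above the fixture's -y axis. It stays where left; about 2 to 5 N at the grip moves it, a little more at the end.
- cleaner_bottle: White cleaner bottle, 52 mm across and 132 mm high, standing at the back; a bystander. Origin under its centre.
- solder_reel: Reel of solder, 52 mm across, 35 mm high, in the middle; a bystander.
- yellow_screwdriver: Screwdriver lying, 180 mm long, 19 mm high; a bystander.
- pen_torch: Small grey torch lying, 94 mm long, 21 mm high; a bystander.
- side_cutters: Small cutters lying, 56 x 108 x 12 mm; a bystander.
- rack_board: Circuit board, 45 x 70 x 10 mm, lying on the lower deck beside the stack bay; a bystander.
- clear_dropper: Small clear bottle, 30 mm across, 50 mm high, on the upper deck; a bystander.
- cells: Pack of three cells, 55 x 65 x 18 mm, on the upper deck; a bystander.
- brown_board: Small brown circuit board, 32 x 50 x 10 mm, lying on the table in front; a bystander.

How it is judged:
By the outcome, as a careful person would: the job done as asked, in the order asked, and still so for the second after the job is handed in, with the robot touching nothing.
It also fails if it takes over 58 s, if anything falls off the work surface, if the arm or the gripper's body presses on something with over 40 N, if the wrist force passes 120 N, or if a joint passes its speed limit or range.

## Robot

A 6-joint arm with a two-finger parallel gripper is mounted at the origin on a cart in front of the work surface, level with it; the furniture and walls round the work are solid. World frame = base frame: x ahead of the robot, y to its left, z up, the work surface at z = 0. Lengths are in m, angles in rad, forces in N, time in s.
With the tool pointing down it reaches from about 0.3 to 0.775 m from the base axis. Payload 14.6 kg.
Tool frame: the origin (TCP) lies at the very end of the fingers, on their centre line; the grasp point (between the pads) lies 19 mm behind it (pinch_z is the distance from the TCP to the grasp point, in m); z points along the fingers, y is the direction in which the jaws open and shut (so a half turn about z gives the same grasp; the last joint's range is limited). The gripper opens to 94 mm and grips with 3 to 60 N. Pads are 16 mm wide; open, the fingers measure 119 mm over their backs; the gripper's body (75 mm by 177 mm) begins 78 mm behind the grasp point.
Start: joints at [-1.216, 0.3, 1.521, -0, 1.321, -0.067], TCP at [0.225, -0.502, 0.205] pointing down, gripper open.
Joint ranges: [-3.03, 3.03], [-0.79, 2.21], [0.23, 2.52], [-1.04, 4.18], [0, 3.07], [-2.55, 2.55]. Speed limits (rad/s): [2.22, 2.22, 2.57, 3.14, 3.14, 3.14].

## Interface

Orientations are given as [roll, pitch, yaw] about the fixed x, y, z axes, in that order (R = Rz(yaw) Ry(pitch) Rx(roll)).
In Python, from station import get_obs, camera, hand_in, pinch_z gives the robot as it stands.
- The arm moves only by the tool servo_tool, never from a script. Its argument "moves" is a list that holds one entry, the list of rows, each a list of 7 numbers: the turn, a rotation vector about the tool's x, y, z normalised to -1 to 1, where 1 is pi/2 rad, then the shift along the tool's x, y, z normalised to -1 to 1, where 1 is 500 mm, then the closure, from 0 (fully open) to 1 (shut). In form: [[[rx, ry, rz, x, y, z, hand], ...]]. A call has 1 to 12 rows; each row is the pose to reach, as a shift and turn from the pose measured when the call began, along the tool's axes at that moment; what a row does not reach only later rows make up. A row lasts 1/12 s, in which the tool goes at most 41.7 mm and 7.16 degrees, less where a joint would pass 70% of its speed; a pose out of reach is approached as far as the arm can. A call with a number of a shift or a turn outside -1 to 1 is refused whole. A call with a gripper value outside its range is refused whole. The fingers move at their own pace and stop on an object; "squeeze" is the grip in N (left out, the last holds). Time passes only in rows, so rows that repeat a pose let the fingers close. It gives the time, the measured TCP pose, the force and the opening at its end, in the units of the state.
- get_obs(): the state, without advancing time (a new reading comes with each control period).
- camera(name): name is "scene" or "top" or "wrist"; returns a dict with "color" (400x640x3 uint8, red, green, blue), "intrinsics" (3x3 intrinsics, pixels), "distortion" ([k1, k2, p1, p2, k3] as OpenCV has them; the pictures are not rectified), "rvec" (rotation vector, rad) and "tvec" (3), from world to camera coordinates, as OpenCV has them. Camera axes: x right, y down, z forward; pixel columns grow to the right and rows downward; lengths in m; the calibration is good to about 2 mm. A picture is of the moment at which its call begins. There is no depth.
- hand_in(): hands the job in, once; it reports no verdict.
The state is a dict: "time_s": time; "qpos": joint angles; "joint_vel": joint speeds; "tau": joint torques, N m; "ee_pos": TCP position; "eef_rot": TCP orientation; "force": force on the tool from outside, world axes, zero at the start; "moment": the same for the moment, N m; "grip_width": finger opening in m.
Only numpy, scipy, OpenCV 4.12 (cv2) and the standard library are available. Lean on these libraries where they do the work, as an engineer would, in place of code of your own. Each camera call takes 0.05 s, during which the arm holds its last target.

## Working session

There is one attempt and no reset: what is moved stays moved. The work goes in short steps, Python scripts to look and compute and a tool call to move; the robot and the scene stay as the last step left them, time stands still between calls to the robot, and variables do not carry over. Pictures are saved under pics/ and viewed, and the job is handed in when it is done.

Besides the shell and the picture viewer there is one more tool, called after "Call:" as a command line: name --argument value ..., lists and objects as JSON in quotes. servo_tool: Moves the arm, as the interface text tells. Scaled input: -1 to 1 covers 500 mm each way for a shift and pi/2 rad each way for a turn. Its arguments: {"type":"object","properties":{"moves":{"type":"array"},"squeeze":{"type":"number"}},"required":["moves"]}

```bash
ls; mkdir -p pics; python3 - <<'E'
from station import get_obs,camera,pinch_z
import cv2,pickle
print(get_obs(),pinch_z)
for n in ["scene","top","wrist"]:
    c=camera(n); pickle.dump(c,open(f"pics/{n}0.pkl","wb"))
    cv2.imwrite(f"pics/{n}0.png",c["color"][:,:,::-1]); print(n,c["intrinsics"],c["distortion"],c["rvec"],c["tvec"])
E
```

```text
pics
{'time_s': 0.0, 'qpos': array([-1.21563594e+00,  3.00471920e-01,  1.52163228e+00,  9.40092203e-07,
        1.32071745e+00, -6.65754947e-02]), 'joint_vel': array([ 0.00193127, -0.00123552,  0.00186933,  0.00014561, -0.00181085,
        0.00033293]), 'tau': array([-1.38529034e-03, -5.31809950e+01, -3.52738059e+01,  7.07951188e-02,
        2.44329509e-02, -9.33940737e-05]), 'ee_pos': array([ 0.22504865, -0.50153248,  0.20486423]), 'eef_rot': array([-3.14036644e+00, -8.26693254e-05,  4.21735594e-01]), 'force': array([-0.46434779,  0.23839917, -0.22270894]), 'moment': array([-0.00928981,  0.02044991, -0.00641287]), 'grip_width': 0.0938741452297936} 0.0188
scene [[382.88417705   0.         318.65093489]
 [  0.         382.88417705 194.95732585]
 [  0.           0.           1.        ]] [-0.0411493  0.         0.         0.         0.       ] [ 1.30917962 -2.24005493  0.93866916] [0.35883083 0.39264393 0.705954  ]
top [[409.32321981   0.         316.06174653]
 [  0.         409.32321981 199.8175809 ]
 [  0.           0.           1.        ]] [-0.032073  0.        0.        0.        0.      ] [ 2.12199955 -2.08504416  0.24444466] [0.11290045 0.55272245 1.00574696]
wrist [[277.69524206   0.         318.00153938]
 [  0.         277.69524206 194.64147417]
 [  0.           0.           1.        ]] [-0.02913269  0.          0.          0.          0.        ] [-2.46537826  1.59587911  0.1903058 ] [-0.54882673 -0.02530336  0.38959308]
```

View pics/scene0.png

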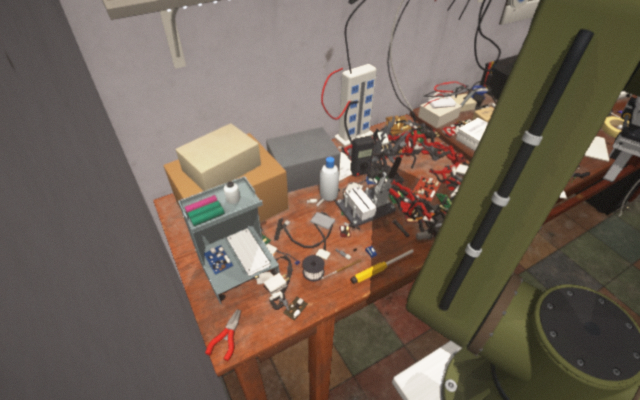

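View pics/top0.png

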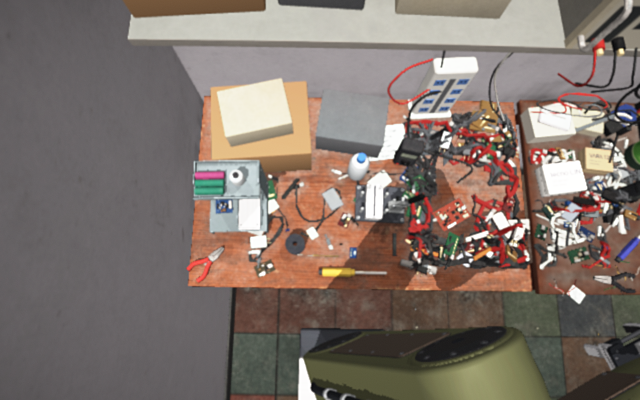

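View pics/wrist0.png

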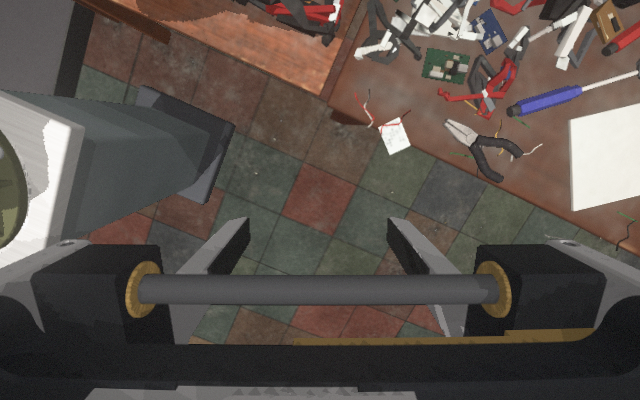

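The rack is at top-image (230,195) and the fixture is near (375,200). I'll write helpers and zoom in on both.

```bash
cat > h.py <<'E'
import numpy as np,cv2,pickle
from scipy.spatial.transform import Rotation as Rn
def load(n): return pickle.load(open(f"pics/{n}.pkl","rb"))
def snap(name,tag):
    from station import camera
    c=camera(name); pickle.dump(c,open(f"pics/{tag}.pkl","wb")); cv2.imwrite(f"pics/{tag}.png",c["color"][:,:,::-1]); return c
def ray(c,p):
    u=cv2.undistortPoints(np.array([[p]],float),c["intrinsics"],c["distortion"])[0,0]
    R=cv2.Rodrigues(c["rvec"])[0]; o=-R.T@np.ravel(c["tvec"]); d=R.T@np.array([u[0],u[1],1]); return o,d/np.linalg.norm(d)
def onz(c,p,z):
    o,d=ray(c,p); return o+d*(z-o[2])/d[2]
def tri(c1,p1,c2,p2):
    o1,d1=ray(c1,p1);o2,d2=ray(c2,p2)
    A=np.stack([d1,-d2],1); t=np.linalg.lstsq(A,o2-o1,rcond=None)[0]
    a=o1+d1*t[0];b=o2+d2*t[1]; return (a+b)/2,np.linalg.norm(a-b)
def proj(c,P):
    return cv2.projectPoints(np.array(P,float).reshape(-1,3),c["rvec"],c["tvec"],c["intrinsics"],c["distortion"])[0][:,0]
def crop(tag,x0,y0,w,h,s,out):
    im=load(tag)["color"][y0:y0+h,x0:x0+w,::-1]; cv2.imwrite(f"pics/{out}.png",cv2.resize(im,None,fx=s,fy=s,interpolation=cv2.INTER_CUBIC))
E
python3 - <<'E'
from h import *
crop("top0",180,150,100,75,8,"c1"); crop("top0",330,150,100,75,8,"c2")
crop("scene0",170,170,120,100,6,"c3"); crop("scene0",320,160,100,75,8,"c4")
E
```

```text
(no output)
```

View pics/c1.png

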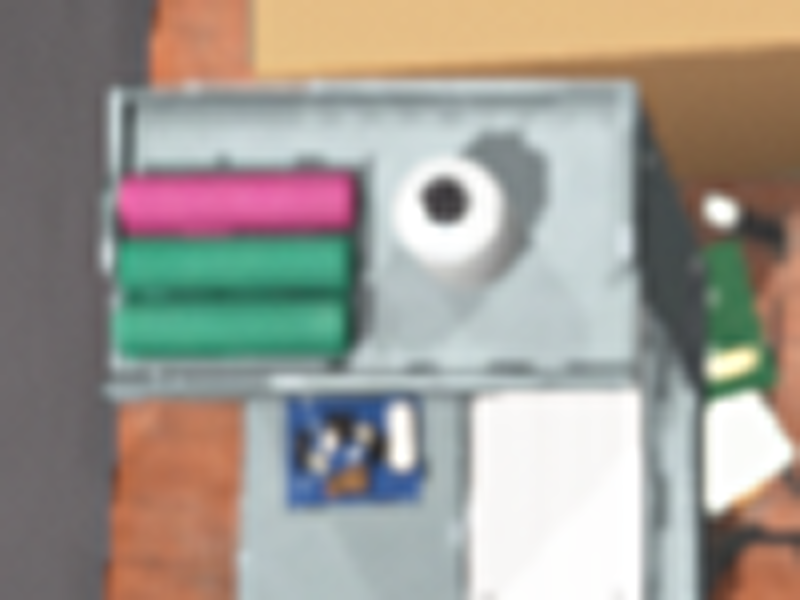

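View pics/c2.png

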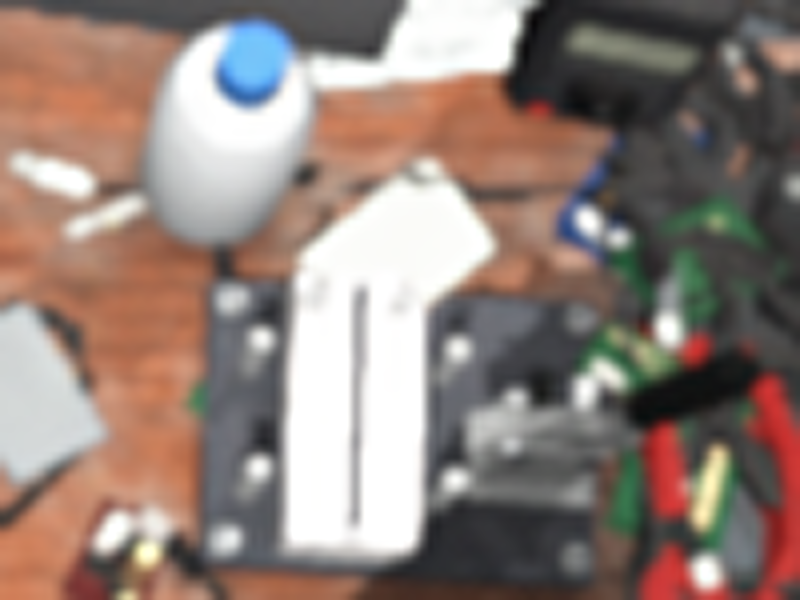

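View pics/c3.png

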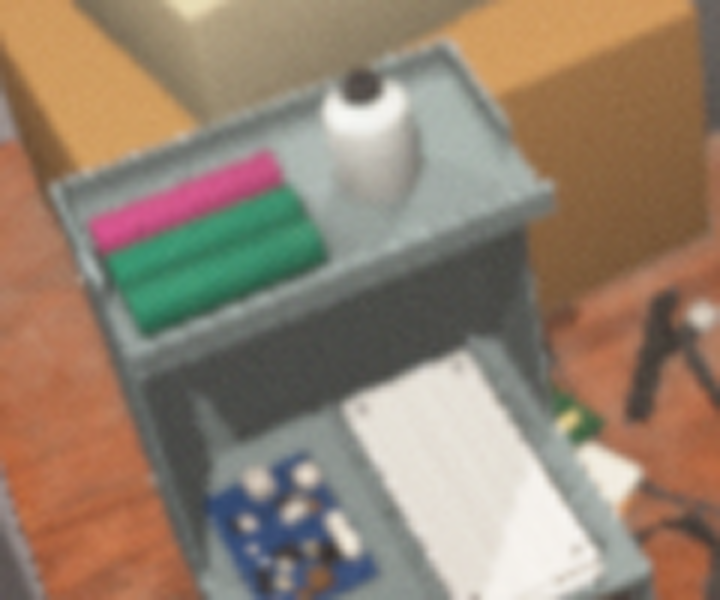

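View pics/c4.png

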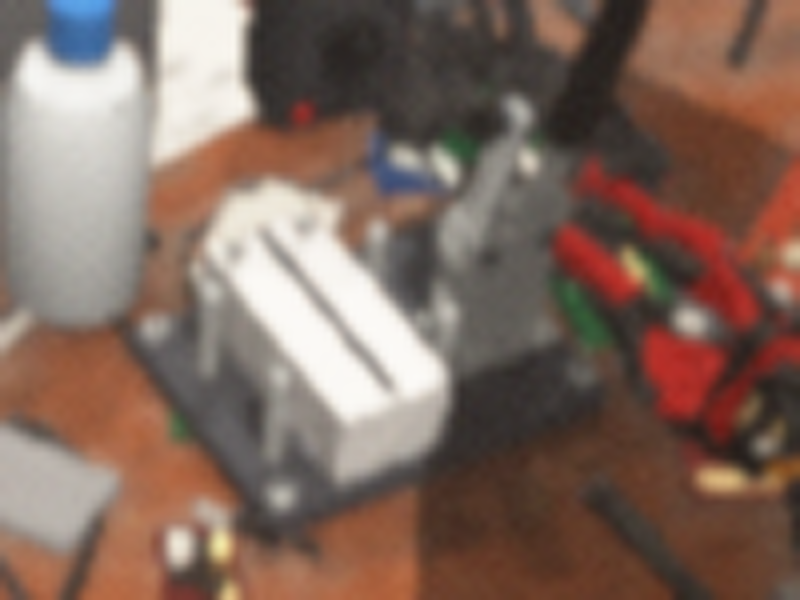

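```bash
python3 - <<'E'
from h import *
crop("top0",195,185,80,60,10,"c5"); crop("scene0",190,215,100,80,8,"c6")
c=load("top0")
for p in [(194,161),(259.4,160.2),(260,197.2),(193.5,198)]: print(onz(c,p,.21))
E
```

```text
[0.60281469 0.4043419  0.21      ]
[0.60738523 0.25437232 0.21      ]
[0.52035615 0.24881722 0.21      ]
[0.51577739 0.39808269 0.21      ]
```

View pics/c5.png

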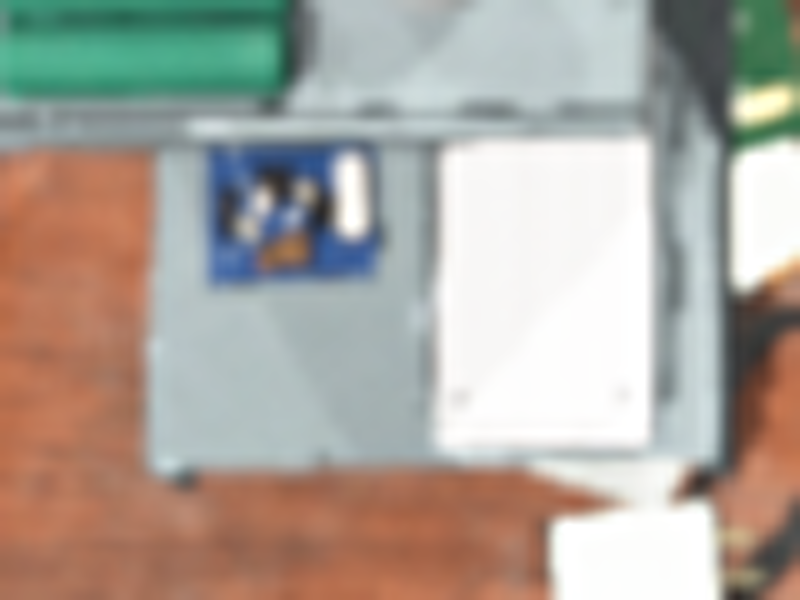

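View pics/c6.png

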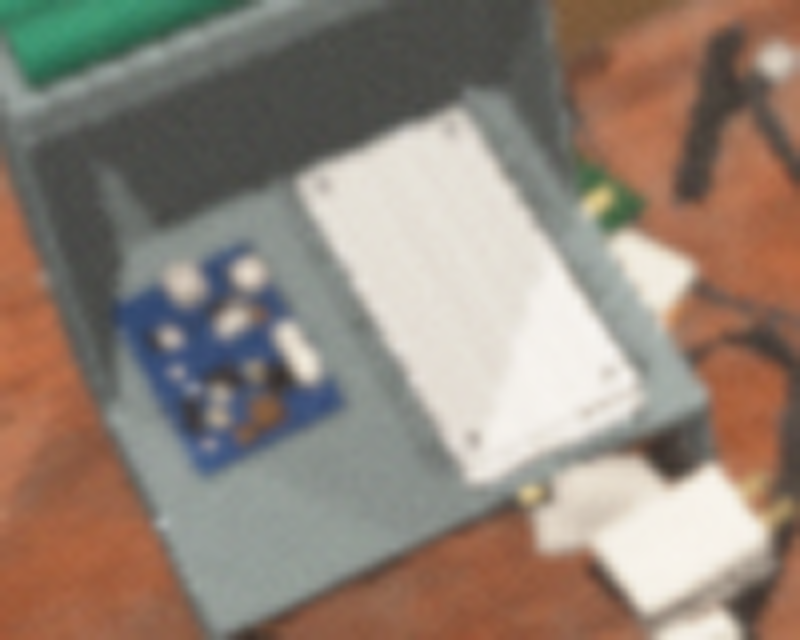

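```bash
python3 - <<'E'
from h import *
c=load("top0"); s=load("scene0")
print("deck",[onz(c,p,.045).round(4) for p in [(210,232),(267.8,231.8)]], onz(s,(190+218/8,215+638/8),.045))
print("panel top",[onz(c,p,.054).round(4) for p in [(238.5,229.8),(260,229.8)]])
print("panel side top",[onz(c,p,.054).round(4) for p in [(238.9,200),(260,200)]])
P=[onz(s,p,.054).round(4) for p in [(248.75,275.2),(270,265),(227.25,237.2),(247.7,228.2)]]
print("scene",P); print(np.mean(P,0),[np.linalg.norm(P[i]-P[j]) for i,j in((0,1),(2,3),(0,2),(1,3))])
for i,j in((1,0),(3,2)): d=P[i]-P[j];print(np.arctan2(d[0],-d[1]))
for i,j in((0,2),(1,3)): d=P[j]-P[i];print(np.arctan2(d[1],d[0]))
# fixture
T=lambda x,y:(330+x/8,150+y/8)
S=lambda x,y:(320+x/8,160+y/8)
for n,a in {"BL":(222,290),"BR":(595,305),"FL":(207,565),"FR":(592,582)}.items(): print(n,onz(c,T(*a),.012))
print("seat",[onz(c,T(*a),.045).round(4) for a in [(286,545),(412,555),(297,280),(428,290)]])
print("pins",[onz(c,T(*a),.053).round(4) for a in [(259,463),(455,478),(262,338),(459,347)]])
print("endpins",[onz(c,T(*a),.054).round(4) for a in [(315,282),(402,290)]])
print("pinsS",[onz(s,S(*a),.053).round(4) for a in [(277,372),(208,287),(447,308),(378,225)]])
print("endS",[onz(s,S(*a),.054).round(4) for a in [(235,245),(305,220)]])
print("seatS",[onz(s,S(*a),.045).round(4) for a in [(340,422),(445,382)]])
print("wrong? brown",c["rvec"])
E
```

```text
deck [array([0.4635, 0.3976, 0.045 ]), array([0.4669, 0.2469, 0.045 ])] [0.46181763 0.40065784 0.045     ]
panel top [array([0.4693, 0.3219, 0.054 ]), array([0.4704, 0.2662, 0.054 ])]
panel side top [array([0.5484, 0.3255, 0.054 ]), array([0.5494, 0.27  , 0.054 ])]
scene [array([0.4689, 0.324 , 0.054 ]), array([0.4708, 0.2719, 0.054 ]), array([0.5937, 0.3282, 0.054 ]), array([0.5962, 0.2746, 0.054 ])]
[0.5324   0.299675 0.054   ] [np.float64(0.0521346334023747), np.float64(0.053658270564750754), np.float64(0.12487065307749458), np.float64(0.125429063617648)]
0.03645217613661292
0.046608012725282456
0.033641149541072043
0.021527774214961746
BL [0.60283521 0.00803324 0.012     ]
BR [ 0.59992092 -0.12095908  0.012     ]
FL [0.50646866 0.01369748 0.012     ]
FR [ 0.50290898 -0.11687442  0.012     ]
seat [array([ 0.5077, -0.009 ,  0.045 ]), array([ 0.5051, -0.0504,  0.045 ]), array([ 0.5979, -0.0136,  0.045 ]), array([ 0.5953, -0.0575,  0.045 ])]
pins [array([0.5334, 0.0007, 0.053 ]), array([ 0.5295, -0.0637,  0.053 ]), array([ 0.5757, -0.0007,  0.053 ]), array([ 0.5738, -0.066 ,  0.053 ])]
endpins [array([ 0.5949, -0.0184,  0.054 ]), array([ 0.5927, -0.0473,  0.054 ])]
pinsS [array([0.5306, 0.0046, 0.053 ]), array([0.5745, 0.0031, 0.053 ]), array([ 0.5275, -0.0609,  0.053 ]), array([ 0.5715, -0.0636,  0.053 ])]
endS [array([ 0.5862, -0.015 ,  0.054 ]), array([ 0.5848, -0.0425,  0.054 ])]
seatS [array([ 0.5081, -0.0057,  0.045 ]), array([ 0.506 , -0.0458,  0.045 ])]
wrong? brown [ 2.12199955 -2.08504416  0.24444466]
```

```bash
cat >> h.py <<'E'
def goto(pos,rpy):
    from station import get_obs
    o=get_obs(); R0=Rn.from_euler('xyz',o["eef_rot"]); R1=Rn.from_euler('xyz',rpy)
    s=R0.inv().apply(np.array(pos)-o["ee_pos"])/0.5; t=(R0.inv()*R1).as_rotvec()/(np.pi/2)
    print("t",round(o["time_s"],2),"pos",o["ee_pos"].round(4),"rpy",o["eef_rot"].round(3),"q",o["qpos"].round(2),"F",o["force"].round(1),"w",round(o["grip_width"],4))
    print("ROW",[round(float(v),4) for v in list(t)+list(s)])
E
python3 - <<'E'
from h import *
w=load("wrist0"); R=cv2.Rodrigues(w["rvec"])[0]; p=-R.T@np.ravel(w["tvec"])
from station import get_obs
o=get_obs(); R0=Rn.from_euler('xyz',o["eef_rot"])
print("cam in tool",R0.inv().apply(p-o["ee_pos"]), "cam axes in tool\n",R0.as_matrix().T@R.T)
goto((.40,-.06,.30),(np.pi,0,-.04))
E
```

```text
cam in tool [ 0.06685468 -0.0010181  -0.17945053] cam axes in tool
 [[-9.87398472e-06 -9.72051439e-01 -2.34767971e-01]
 [ 9.99999842e-01 -1.41538607e-04  5.43978902e-04]
 [-5.62004206e-04 -2.34767929e-01  9.72051287e-01]]
t 0.15 pos [ 0.2251 -0.5016  0.205 ] rpy [-3.141 -0.     0.422] q [-1.22  0.3   1.52 -0.    1.32 -0.07] F [-0.6 -0.8  0.6] w 0.0939
ROW [-0.0005, 0.0001, 0.294, 0.6808, -0.6628, -0.1893]
```

```bash
python3 - <<'E'
from h import *
goto((.38,-.26,.30),(np.pi,0,1.8))
E
```

```text
t 0.15 pos [ 0.2251 -0.5016  0.205 ] rpy [-3.141 -0.     0.422] q [-1.22  0.3   1.52 -0.    1.32 -0.07] F [-0.6 -0.8  0.6] w 0.0939
ROW [-0.0004, -0.0004, -0.8774, 0.4805, -0.3142, -0.1896]
```

Call:
servo_tool --moves '[[[0,0,-0.8774,0.48,-0.314,-0.19,0],[0,0,-0.8774,0.48,-0.314,-0.19,0],[0,0,-0.8774,0.48,-0.314,-0.19,0],[0,0,-0.8774,0.48,-0.314,-0.19,0],[0,0,-0.8774,0.48,-0.314,-0.19,0],[0,0,-0.8774,0.48,-0.314,-0.19,0],[0,0,-0.8774,0.48,-0.314,-0.19,0],[0,0,-0.8774,0.48,-0.314,-0.19,0],[0,0,-0.8774,0.48,-0.314,-0.19,0],[0,0,-0.8774,0.48,-0.314,-0.19,0],[0,0,-0.8774,0.48,-0.314,-0.19,0],[0,0,-0.8774,0.48,-0.314,-0.19,0]]]'

```text
time_s: 1.15
ee_pos: [0.3798, -0.26, 0.3001]
eef_rot: [-3.141, -0.001, 1.807]
force: [-0.6, 0.2, 0.2]
grip_width: 0.0937
```

```bash
python3 - <<'E'
from h import *
goto((.40,-.04,.30),(np.pi,0,3.10))
E
```

```text
t 1.15 pos [ 0.3798 -0.26    0.3001] rpy [-3.141e+00 -1.000e-03  1.807e+00] q [-0.68  0.04  1.61  0.    1.5  -0.92] F [-0.6  0.2  0.2] w 0.0937
ROW [0.0003, -0.0007, -0.8234, 0.4184, 0.142, 0.0005]
```

Call:
servo_tool --moves '[[[0,0,-0.823,0.418,0.142,0,0],[0,0,-0.823,0.418,0.142,0,0],[0,0,-0.823,0.418,0.142,0,0],[0,0,-0.823,0.418,0.142,0,0],[0,0,-0.823,0.418,0.142,0,0],[0,0,-0.823,0.418,0.142,0,0],[0,0,-0.823,0.418,0.142,0,0],[0,0,-0.823,0.418,0.142,0,0],[0,0,-0.823,0.418,0.142,0,0],[0,0,-0.823,0.418,0.142,0,0],[0,0,-0.823,0.418,0.142,0,0],[0,0,-0.823,0.418,0.142,0,0]]]'

```text
time_s: 2.15
ee_pos: [0.4, -0.0403, 0.3002]
eef_rot: [3.141, -0.001, 3.097]
force: [0.2, -0.3, -0.7]
grip_width: 0.0941
```

```bash
python3 - <<'E'
from h import *
snap("wrist","w1")
goto((.36,.29,.30),(np.pi,.3,np.pi+.03))
E
```

```text
t 2.2 pos [ 0.4    -0.0403  0.3002] rpy [ 3.141e+00 -1.000e-03  3.095e+00] q [-0.19 -0.1   1.74  0.    1.5  -1.72] F [-0.  -0.3  0.4] w 0.0938
ROW [-0.0067, -0.1913, -0.0488, 0.111, 0.6561, 0.0011]
```

View pics/w1.png

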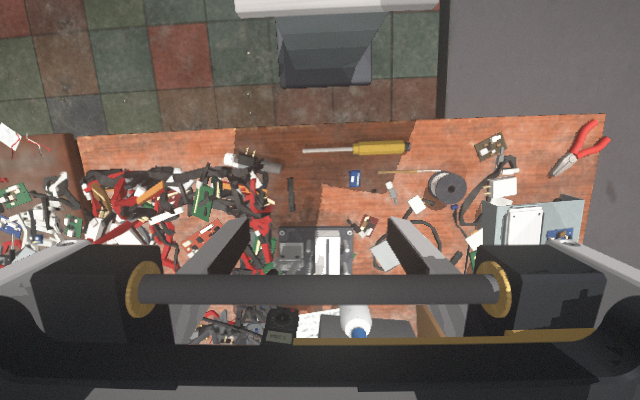

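```bash
python3 - <<'E'
from h import *
crop("w1",265,215,100,70,8,"c7"); crop("w1",470,190,120,60,6,"c8")
E
```

```text
(no output)
```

View pics/c7.png

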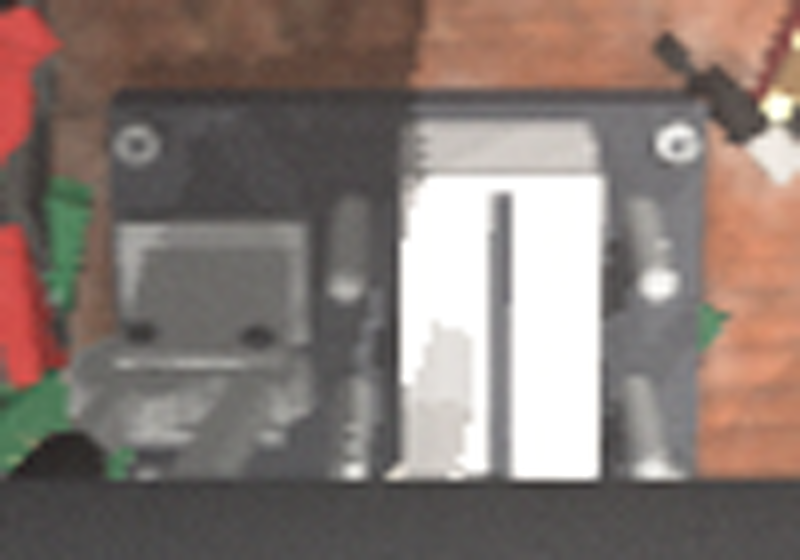

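View pics/c8.png

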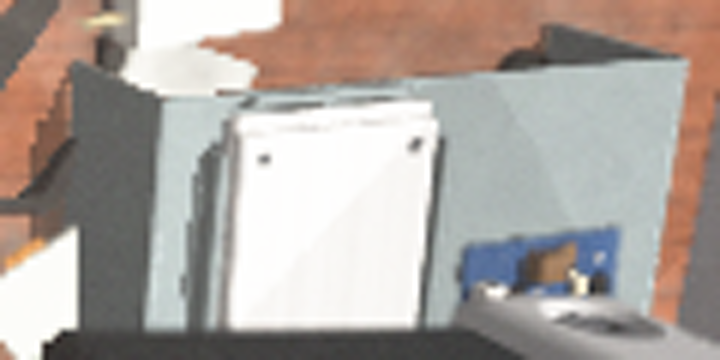

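```bash
python3 - <<'E'
from h import *
w=load("w1")
T=lambda x,y:(265-.5+(x+.5)/8,215-.5+(y+.5)/8)
Q=lambda x,y:(470-.5+(x+.5)/6,190-.5+(y+.5)/6)
f=lambda L,M,z:[onz(w,M(*a),z)[:2].round(4) for a in L]
print("base near",f([(112,97),(705,97)],T,.012))
print("near pins L(-y),R(+y)",f([(347,285),(658,282)],T,.052))
print("far pins",f([(352,472),(652,470)],T,.052))
print("seat near",f([(401,173),(602,173),(601,470)],T,.045))
print("deck",f([(160,97),(688,60)],Q,.045))
print("panel",f([(237,130),(437,121)],Q,.054))
print("panel sides",f([(228,325),(419,325)],Q,.054))
E
```

```text
base near [array([ 0.4989, -0.1146]), array([0.5047, 0.0174])]
near pins L(-y),R(+y) [array([ 0.5281, -0.0623]), array([0.5303, 0.0024])]
far pins [array([ 0.5712, -0.0635]), array([5.735e-01, 3.000e-04])]
seat near [array([ 0.5065, -0.0501]), array([ 0.5084, -0.0082]), array([ 0.577 , -0.0101])]
deck [array([0.4672, 0.2507]), array([0.4635, 0.4006])]
panel [array([0.4747, 0.2671]), array([0.4748, 0.3228])]
panel sides [array([0.5316, 0.2715]), array([0.5345, 0.3267])]
```

```bash
python3 - <<'E'
from h import *
goto((.41,.293,.17),(np.pi,.70,np.pi+.03))
E
```

```text
t 2.2 pos [ 0.4    -0.0403  0.3002] rpy [ 3.141e+00 -1.000e-03  3.095e+00] q [-0.19 -0.1   1.74  0.    1.5  -1.72] F [-0.  -0.3  0.4] w 0.0938
ROW [-0.0166, -0.4459, -0.0473, 0.0112, 0.6665, 0.261]
```

Call:
servo_tool --moves '[[[-0.0166,-0.446,-0.047,0.011,0.667,0.26,1],[-0.0166,-0.446,-0.047,0.011,0.667,0.26,1],[-0.0166,-0.446,-0.047,0.011,0.667,0.26,1],[-0.0166,-0.446,-0.047,0.011,0.667,0.26,1],[-0.0166,-0.446,-0.047,0.011,0.667,0.26,1],[-0.0166,-0.446,-0.047,0.011,0.667,0.26,1],[-0.0166,-0.446,-0.047,0.011,0.667,0.26,1],[-0.0166,-0.446,-0.047,0.011,0.667,0.26,1],[-0.0166,-0.446,-0.047,0.011,0.667,0.26,1],[-0.0166,-0.446,-0.047,0.011,0.667,0.26,1],[-0.0166,-0.446,-0.047,0.011,0.667,0.26,1]]]' --squeeze 20

```text
time_s: 3.12
ee_pos: [0.4091, 0.2974, 0.167]
eef_rot: [3.14, 0.697, -3.113]
force: [0.1, -0.3, -0.8]
grip_width: 0.0241
```

```bash
python3 - <<'E'
from h import *
snap("wrist","w2");snap("scene","s2")
goto((.546,.297,.075),(np.pi,.70,np.pi+.03))
E
```

```text
t 3.22 pos [0.4095 0.2939 0.1693] rpy [ 3.141  0.698 -3.113] q [ 0.79  0.03  2.1  -0.82  0.65 -0.23] F [-0.5 -0.7 -0.4] w 0.016
ROW [-0.0002, -0.0012, -0.0008, -0.0878, -0.0017, 0.32]
```

View pics/w2.png

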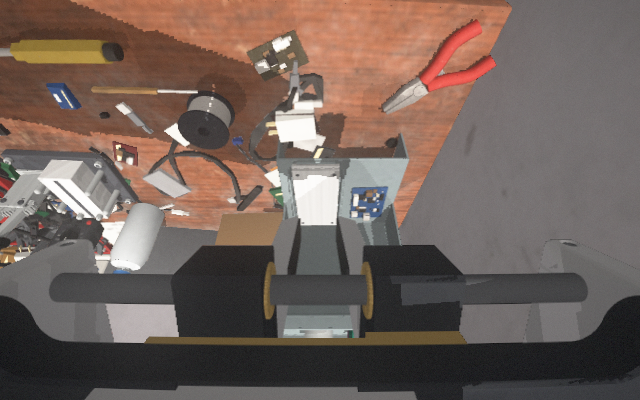

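View pics/s2.png

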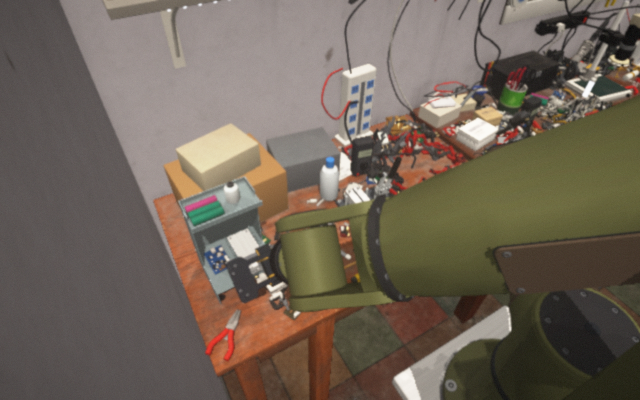

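Call:
servo_tool --moves '[[[0,-0.001,-0.001,-0.0878,-0.002,0.2,1],[0,-0.001,-0.001,-0.0878,-0.002,0.25,1],[0,-0.001,-0.001,-0.0878,-0.002,0.32,1],[0,-0.001,-0.001,-0.0878,-0.002,0.32,1],[0,-0.001,-0.001,-0.0878,-0.002,0.32,1],[0,-0.001,-0.001,-0.0878,-0.002,0.32,1],[0,-0.001,-0.001,-0.0878,-0.002,0.32,1],[0,-0.001,-0.001,-0.0878,-0.002,0.32,1]]]'

```text
time_s: 3.88
ee_pos: [0.5461, 0.2968, 0.0776]
eef_rot: [3.139, 0.703, -3.114]
force: [0.0, 0.1, 0.0]
grip_width: 0.0005
```

```bash
python3 - <<'E'
from h import *
snap("wrist","w3");snap("scene","s3");snap("top","t3")
goto((.546,.297,.061),(np.pi,.70,np.pi+.03))
crop("w3",240,120,160,120,5,"c9"); crop("s3",180,170,120,90,6,"c10")
E
```

```text
t 4.03 pos [0.5459 0.2973 0.077 ] rpy [ 3.14   0.702 -3.112] q [ 0.59  0.4   1.9  -1.03  0.41 -0.13] F [ 0.4 -0.2 -0.1] w 0.0007
ROW [0.0008, 0.0015, -0.0003, 0.0206, -0.0007, 0.0246]
```

View pics/c9.png

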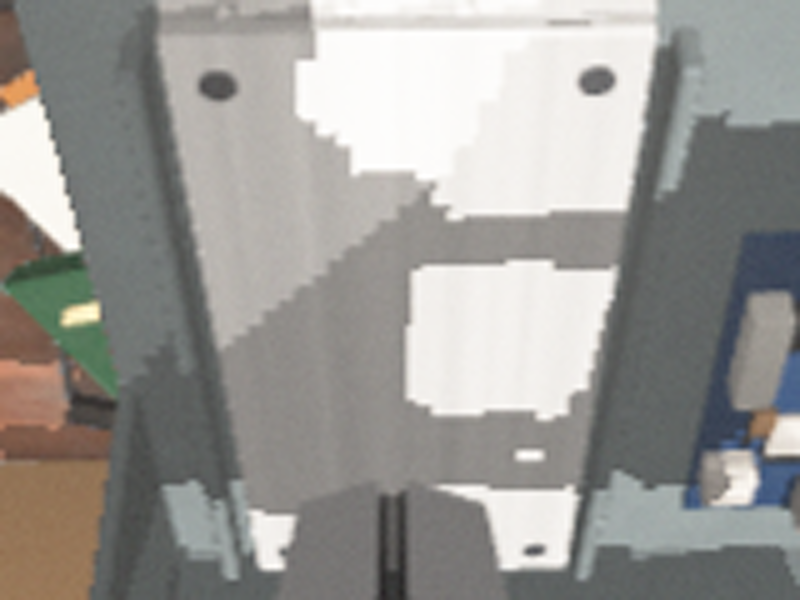

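View pics/c10.png

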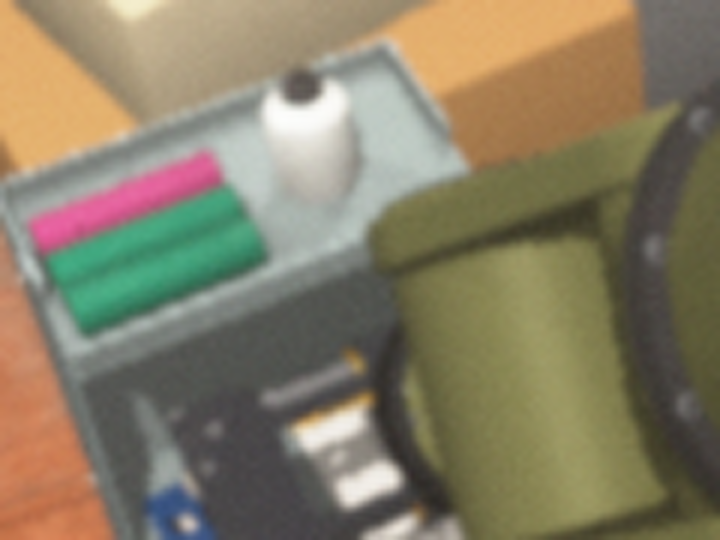

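```bash
python3 - <<'E'
from h import *
w=load("w3")
T=lambda x,y:(240-.5+(x+.5)/5,120-.5+(y+.5)/5)
P=[onz(w,T(*a),.054)[:2] for a in [(157,33),(657,28),(258,568),(568,568)]]
print(np.array(P).round(4),np.mean(P,0)); 
for i,j in((0,1),(2,3),(0,2),(1,3)): d=P[j]-P[i];print(np.linalg.norm(d),d)
print("lip?",[onz(w,T(*a),.0495)[:2].round(4) for a in [(220,12),(600,12)]])
goto((.541,.297,.066),(np.pi,.64,np.pi+.10))
E
```

```text
[[0.4764 0.2703]
 [0.4742 0.3236]
 [0.5953 0.2753]
 [0.5938 0.3298]] [0.53492646 0.29976594]
0.0533420797384464 [-0.00221991  0.05329587]
0.054524715854346345 [-0.00152054  0.05450351]
0.11906245797162085 [0.11895606 0.00503227]
0.11981802735887351 [0.11965544 0.00623991]
lip? [array([0.4771, 0.2766]), array([0.4759, 0.3182])]
t 4.03 pos [0.5459 0.2973 0.077 ] rpy [ 3.14   0.702 -3.112] q [ 0.59  0.4   1.9  -1.03  0.41 -0.13] F [ 0.4 -0.2 -0.1] w 0.0007
ROW [-0.0269, 0.0397, -0.0352, 0.0218, -0.0004, 0.0105]
```

Call:
servo_tool --moves '[[[-0.027,0.04,-0.035,0.022,0,0.011,1],[-0.027,0.04,-0.035,0.022,0,0.011,1],[-0.027,0.04,-0.035,0.022,0,0.011,1]]]'

```text
time_s: 4.28
ee_pos: [0.5411, 0.2973, 0.0668]
eef_rot: [3.14, 0.64, -3.042]
force: [0.4, 0.5, 1.0]
grip_width: 0.0004
```

```bash
python3 - <<'E'
from h import *
goto((.541,.2985,.057),(np.pi,.64,np.pi+.10))
E
```

```text
t 4.28 pos [0.5411 0.2973 0.0668] rpy [ 3.14   0.64  -3.042] q [ 0.56  0.4   1.9  -0.83  0.37 -0.4 ] F [0.4 0.5 1. ] w 0.0004
ROW [0.001, 0.0002, -0.0002, 0.0116, 0.0024, 0.0157]
```

Descend in small rows, watching the force.

Call:
servo_tool --moves '[[[0,0,0,0.0072,0.0024,0.0097,1],[0,0,0,0.009,0.0024,0.012,1],[0,0,0,0.0096,0.0024,0.013,1],[0,0,0,0.0096,0.0024,0.013,1]]]'

```text
time_s: 4.62
ee_pos: [0.541, 0.2987, 0.0592]
eef_rot: [3.14, 0.641, -3.042]
force: [-1.0, -0.1, 1.8]
grip_width: 0.0007
```

Call:
servo_tool --moves '[[[0,0,0,0.0012,0,0.0016,1],[0,0,0,0.0018,0,0.0024,1],[0,0,0,0.0018,0,0.0024,1]]]'

```text
time_s: 4.87
ee_pos: [0.5415, 0.299, 0.0587]
eef_rot: [3.139, 0.643, -3.042]
force: [-2.6, -1.1, 7.5]
grip_width: 0.0004
```

```bash
python3 - <<'E'
from h import *
from station import get_obs
o=get_obs();p=o["ee_pos"];print(o["force"])
for d in (0,.012,.024,.036,.047):
    goto(p+np.array([-d,-.035*d,-.0022]),(np.pi,.64,np.pi+.10))
E
```

```text
[-2.59282449 -1.12188495  7.54153213]
t 4.87 pos [0.5415 0.299  0.0587] rpy [ 3.139  0.643 -3.042] q [ 0.56  0.42  1.9  -0.87  0.35 -0.35] F [-2.6 -1.1  7.5] w 0.0004
ROW [0.0014, 0.0018, -0.0004, 0.0026, -0.0, 0.0035]
t 4.87 pos [0.5415 0.299  0.0587] rpy [ 3.139  0.643 -3.042] q [ 0.56  0.42  1.9  -0.87  0.35 -0.35] F [-2.6 -1.1  7.5] w 0.0004
ROW [0.0014, 0.0018, -0.0004, 0.0218, 0.0016, -0.0108]
t 4.87 pos [0.5415 0.299  0.0587] rpy [ 3.139  0.643 -3.042] q [ 0.56  0.42  1.9  -0.87  0.35 -0.35] F [-2.6 -1.1  7.5] w 0.0004
ROW [0.0014, 0.0018, -0.0004, 0.041, 0.0031, -0.0252]
t 4.87 pos [0.5415 0.299  0.0587] rpy [ 3.139  0.643 -3.042] q [ 0.56  0.42  1.9  -0.87  0.35 -0.35] F [-2.6 -1.1  7.5] w 0.0004
ROW [0.0014, 0.0018, -0.0004, 0.0602, 0.0047, -0.0396]
t 4.87 pos [0.5415 0.299  0.0587] rpy [ 3.139  0.643 -3.042] q [ 0.56  0.42  1.9  -0.87  0.35 -0.35] F [-2.6 -1.1  7.5] w 0.0004
ROW [0.0014, 0.0018, -0.0004, 0.0778, 0.0062, -0.0527]
```

First press and slide a short way, to check the force.

Call:
servo_tool --moves '[[[0,0,0,0.0026,0,0.0035,1],[0,0,0,0.0026,0,0.0035,1],[0,0,0,0.0066,0.0003,0.0005,1],[0,0,0,0.0106,0.0006,-0.0025,1],[0,0,0,0.0146,0.001,-0.0055,1]]]'

```text
time_s: 5.28
ee_pos: [0.5352, 0.2996, 0.0586]
eef_rot: [3.137, 0.647, -3.043]
force: [3.2, -0.4, 10.1]
grip_width: 0.0006
```

```bash
python3 - <<'E'
from h import *
from station import get_obs
o=get_obs();p=o["ee_pos"]
snap("wrist","w4"); crop("w4",240,100,160,120,5,"c11")
for d in (0,.012,.024,.036,.039):
    goto(p+np.array([-d,-.035*d,-.0022]),(np.pi,.64,np.pi+.10))
E
```

```text
t 5.33 pos [0.5349 0.2996 0.0586] rpy [ 3.137  0.647 -3.043] q [ 0.57  0.41  1.92 -0.9   0.35 -0.31] F [ 1.4 -0.9 10.3] w 0.0009
ROW [0.0024, 0.0043, -0.0008, 0.0021, -0.0, 0.0038]
t 5.33 pos [0.5349 0.2996 0.0586] rpy [ 3.137  0.647 -3.043] q [ 0.57  0.41  1.92 -0.9   0.35 -0.31] F [ 1.4 -0.9 10.3] w 0.0009
ROW [0.0024, 0.0043, -0.0008, 0.0212, 0.0015, -0.0106]
t 5.33 pos [0.5349 0.2996 0.0586] rpy [ 3.137  0.647 -3.043] q [ 0.57  0.41  1.92 -0.9   0.35 -0.31] F [ 1.4 -0.9 10.3] w 0.0009
ROW [0.0024, 0.0043, -0.0008, 0.0403, 0.0031, -0.025]
t 5.33 pos [0.5349 0.2996 0.0586] rpy [ 3.137  0.647 -3.043] q [ 0.57  0.41  1.92 -0.9   0.35 -0.31] F [ 1.4 -0.9 10.3] w 0.0009
ROW [0.0024, 0.0043, -0.0008, 0.0595, 0.0047, -0.0395]
t 5.33 pos [0.5349 0.2996 0.0586] rpy [ 3.137  0.647 -3.043] q [ 0.57  0.41  1.92 -0.9   0.35 -0.31] F [ 1.4 -0.9 10.3] w 0.0009
ROW [0.0024, 0.0043, -0.0008, 0.0642, 0.0051, -0.0431]
```

View pics/c11.png

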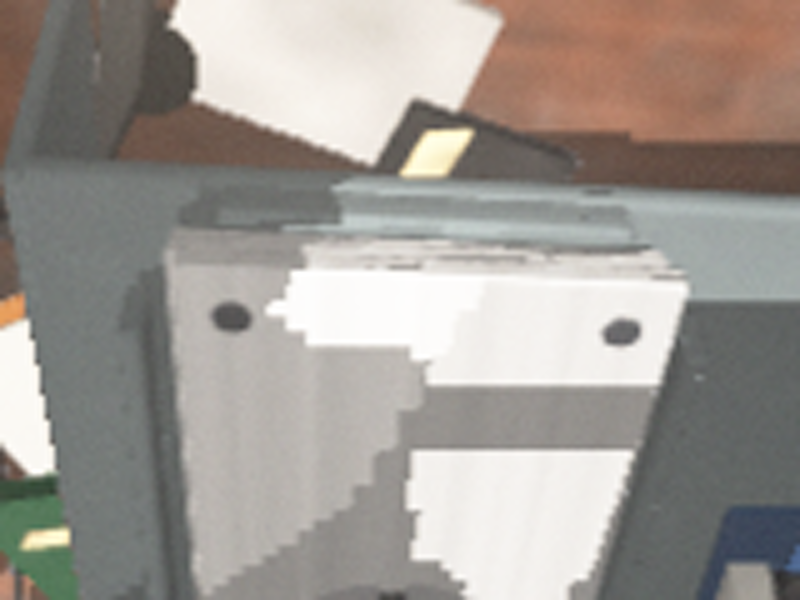

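```bash
python3 - <<'E'
from h import *
w=load("w4")
T=lambda x,y:(240-.5+(x+.5)/5,100-.5+(y+.5)/5)
print([onz(w,T(*a),.054)[:2].round(4) for a in [(170,264),(687,282)]])
print("deck",[onz(w,T(*a),.045)[:2].round(4) for a in [(10,168),(790,205)]])
E
```

```text
[array([0.4714, 0.2709]), array([0.4686, 0.3245])]
deck [array([0.4678, 0.2535]), array([0.4646, 0.336 ])]
```

Call:
servo_tool --moves '[[[0.002,0.004,-0.001,0.0032,0,0.0047,1],[0.002,0.004,-0.001,0.0128,0.001,-0.0025,1],[0.002,0.004,-0.001,0.0222,0.0015,-0.0096,1],[0.002,0.004,-0.001,0.0318,0.0024,-0.0168,1],[0.002,0.004,-0.001,0.0413,0.0031,-0.024,1]]]'

```text
time_s: 5.75
ee_pos: [0.5128, 0.2999, 0.0585]
eef_rot: [3.138, 0.646, -3.042]
force: [5.2, -0.2, 13.5]
grip_width: 0.0004
```

```bash
python3 - <<'E'
from h import *
from station import get_obs
o=get_obs();p=o["ee_pos"]
snap("wrist","w5"); crop("w5",240,100,160,120,5,"c12")
for d in (0,.012,.018,.020):
    goto(p+np.array([-d,-.035*d,-.0025]),(np.pi,.64,np.pi+.10))
E
```

```text
t 5.8 pos [0.512  0.2999 0.0584] rpy [ 3.138  0.645 -3.042] q [ 0.6   0.38  1.96 -0.95  0.36 -0.24] F [ 0.8 -0.3 15.1] w 0.0006
ROW [0.0019, 0.0035, -0.0002, 0.0016, -0.0001, 0.0048]
t 5.8 pos [0.512  0.2999 0.0584] rpy [ 3.138  0.645 -3.042] q [ 0.6   0.38  1.96 -0.95  0.36 -0.24] F [ 0.8 -0.3 15.1] w 0.0006
ROW [0.0019, 0.0035, -0.0002, 0.0207, 0.0015, -0.0097]
t 5.8 pos [0.512  0.2999 0.0584] rpy [ 3.138  0.645 -3.042] q [ 0.6   0.38  1.96 -0.95  0.36 -0.24] F [ 0.8 -0.3 15.1] w 0.0006
ROW [0.0019, 0.0035, -0.0002, 0.0303, 0.0023, -0.0169]
t 5.8 pos [0.512  0.2999 0.0584] rpy [ 3.138  0.645 -3.042] q [ 0.6   0.38  1.96 -0.95  0.36 -0.24] F [ 0.8 -0.3 15.1] w 0.0006
ROW [0.0019, 0.0035, -0.0002, 0.0335, 0.0025, -0.0193]
```

View pics/c12.png

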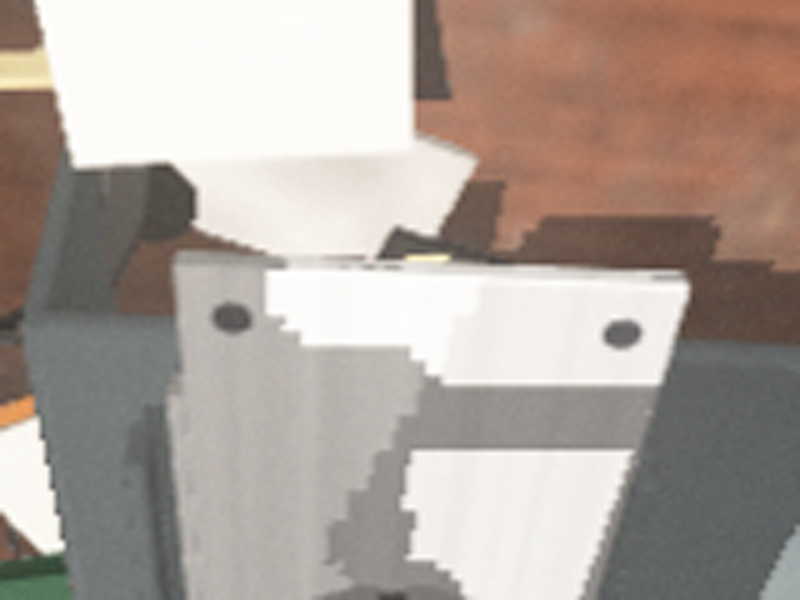

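Call:
servo_tool --moves '[[[0.001,0.002,0,0.0016,0,0.0048,1],[0.001,0.002,0,0.0112,0.001,-0.0025,1],[0.001,0.002,0,0.0207,0.0015,-0.0097,1],[0.001,0.002,0,0.0303,0.0023,-0.017,1],[0.001,0.002,0,0.0335,0.0025,-0.0193,1],[0.001,0.002,0,0.0335,0.0025,-0.0193,1]]]'

```text
time_s: 6.3
ee_pos: [0.494, 0.3003, 0.0584]
eef_rot: [3.137, 0.647, -3.043]
force: [0.1, -0.2, 13.6]
grip_width: 0.0005
```

```bash
python3 - <<'E'
from h import *
from station import get_obs
o=get_obs();p=o["ee_pos"]
snap("wrist","w6"); crop("w6",240,100,160,120,5,"c13")
goto(p+np.array([0,0,.03]),(np.pi,.64,np.pi+.10))
E
```

```text
t 6.35 pos [0.494  0.3003 0.0584] rpy [ 3.137  0.647 -3.043] q [ 0.62  0.35  2.   -0.99  0.36 -0.18] F [-1.5 -0.5 14.5] w 0.0006
ROW [0.0022, 0.0042, -0.0006, -0.0361, 0.0002, -0.0481]
```

View pics/c13.png

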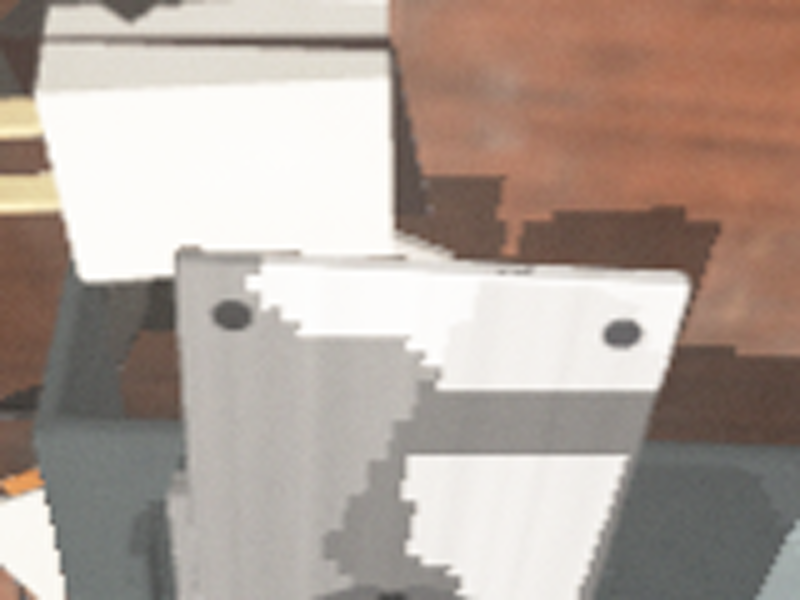

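```bash
python3 - <<'E'
from h import *
w=load("w6")
T=lambda x,y:(240-.5+(x+.5)/5,100-.5+(y+.5)/5)
print([onz(w,T(*a),.054)[:2].round(4) for a in [(180,258),(687,280)]])
print("deck",[onz(w,T(*a),.045)[:2].round(4) for a in [(45,425),(170,422),(790,447),(660,440)]])
print("cards top z=.02?",[onz(w,T(*a),.02)[:2].round(4) for a in [(80,280),(395,255),(40,90)]])
E
```

```text
[array([0.429 , 0.2726]), array([0.4268, 0.325 ])]
deck [array([0.4668, 0.2542]), array([0.4647, 0.27  ]), array([0.4617, 0.3492]), array([0.462 , 0.3322])]
cards top z=.02? [array([0.4651, 0.2552]), array([0.4563, 0.2976]), array([0.4345, 0.2526])]
```

```bash
python3 - <<'E'
from h import *
c=load("top0"); s=load("scene0"); w=load("w1"); w6=load("w6")
for a,b in (((250.2,236.7),(264.2,283)),((266.7,235.4),(279.3,273))):
    print(tri(c,a,s,b))
Q=lambda x,y:(470-.5+(x+.5)/6,190-.5+(y+.5)/6)
T=lambda x,y:(240-.5+(x+.5)/5,100-.5+(y+.5)/5)
print(tri(w6,T(80,280),c,(266.7,235.4)))
print(tri(w6,T(80,280),s,(279.3,273)))
print(tri(w6,T(40,90),s,(190+770/8,215+550/8)))
crop("top0",235,215,60,45,12,"c14"); crop("w6",200,40,160,110,5,"c15")
E
```

```text
(array([0.45670577, 0.29618101, 0.01794878]), np.float64(0.0003538786511356626))
(array([0.46181129, 0.25362441, 0.01991471]), np.float64(0.003305835439561386))
(array([0.46126963, 0.2539214 , 0.02284461]), np.float64(0.004293581604192938))
(array([0.45825439, 0.25665402, 0.02725494]), np.float64(0.00014108574970680523))
(array([0.40719281, 0.26164104, 0.05750973]), np.float64(0.001249667864555505))
```

View pics/c14.png

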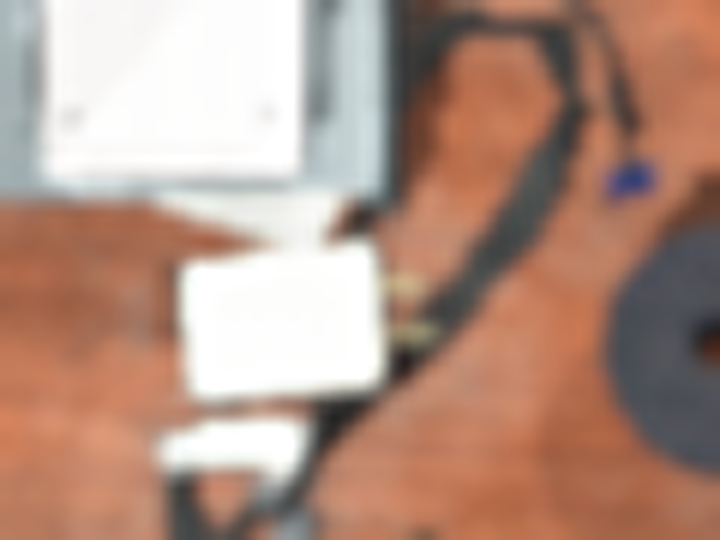

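View pics/c15.png

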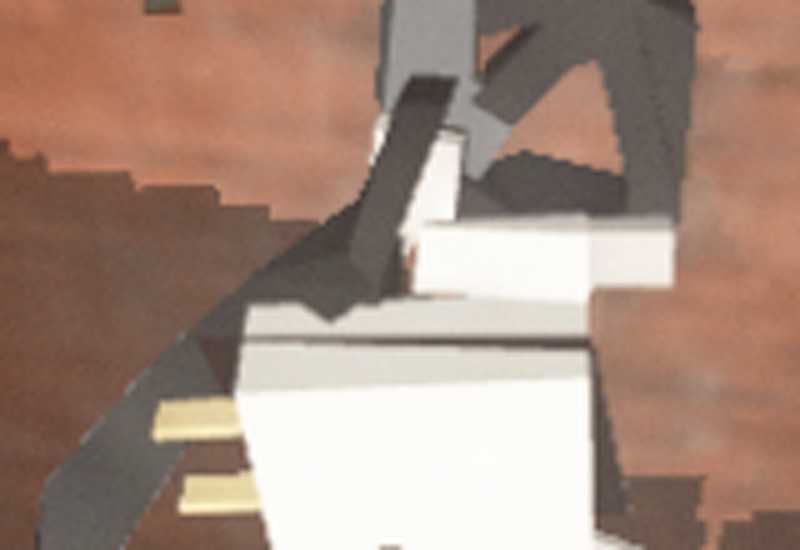

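```bash
python3 - <<'E'
from h import *
c=load("top0"); s=load("scene0"); w6=load("w6")
K=lambda x,y:(235-.5+x/12,215-.5+y/12)
L=lambda x,y:(200-.5+x/5,40-.5+y/5)
print(tri(w6,L(240,390),c,K(386,392)))
print(tri(w6,L(590,376),c,K(190,402)))
print(tri(w6,L(590,376),s,(190+650/8-.5,215+612/8-.5)))
print(tri(w6,L(240,390),s,(190+770/8-.5,215+550/8-.5)))
E
```

```text
(array([0.42989771, 0.25206433, 0.02477877]), np.float64(0.0037013257575494803))
(array([0.42617162, 0.29372586, 0.02324442]), np.float64(0.0002698120574050279))
(array([0.4247126 , 0.29347308, 0.02649632]), np.float64(0.0012471501345859622))
(array([0.41670634, 0.25879198, 0.04425603]), np.float64(0.0015841147267050039))
```

Call:
servo_tool --moves '[[[0,0.002,0,0.0016,0,0.0048,1],[0,0.002,0,0.0072,0.0005,0.0004,1],[0,0.002,0,0.008,0.0006,-0.0003,1],[0,0.002,0,0.008,0.0006,-0.0003,1],[0,0.002,0,-0.028,0.0006,-0.048,1],[0,0.002,0,-0.028,0.0006,-0.048,1]]]'

```text
time_s: 6.85
ee_pos: [0.4918, 0.3012, 0.0899]
eef_rot: [3.135, 0.647, -3.043]
force: [0.6, 0.2, 1.8]
grip_width: 0.0006
```

```bash
python3 - <<'E'
from h import *
goto((.40,.293,.16),(np.pi,.50,np.pi+.06))
E
```

```text
t 6.85 pos [0.4918 0.3012 0.0899] rpy [ 3.135  0.647 -3.043] q [ 0.63  0.29  1.99 -0.84  0.41 -0.34] F [0.6 0.2 1.8] w 0.0006
ROW [0.0176, 0.0934, 0.0208, 0.0626, 0.0032, -0.223]
```

Call:
servo_tool --moves '[[[0,0,0,0.02,0.003,-0.08,1],[0,0.03,0,0.05,0.003,-0.16,1],[0.017,0.093,0.021,0.063,0.003,-0.223,0.3],[0.017,0.093,0.021,0.063,0.003,-0.223,0],[0.017,0.093,0.021,0.063,0.003,-0.223,0],[0.017,0.093,0.021,0.063,0.003,-0.223,0]]]'

```text
time_s: 7.35
ee_pos: [0.4003, 0.2927, 0.1595]
eef_rot: [3.141, 0.503, -3.081]
force: [-0.4, 0.6, -0.1]
grip_width: 0.0241
```

```bash
python3 - <<'E'
from h import *
snap("wrist","w7"); snap("top","t7"); snap("scene","s7")
crop("w7",240,110,160,120,5,"c16");
goto((.40,.293,.16),(np.pi,.50,np.pi+.06))
E
```

```text
t 7.5 pos [0.4    0.2924 0.1586] rpy [-3.141  0.5   -3.081] q [ 0.72  0.04  2.03 -0.46  0.72 -0.62] F [ 0.1 -0.3 -1. ] w 0.0356
ROW [-0.0003, 0.0001, 0.0002, -0.0013, 0.0012, -0.0025]
```

View pics/w7.png

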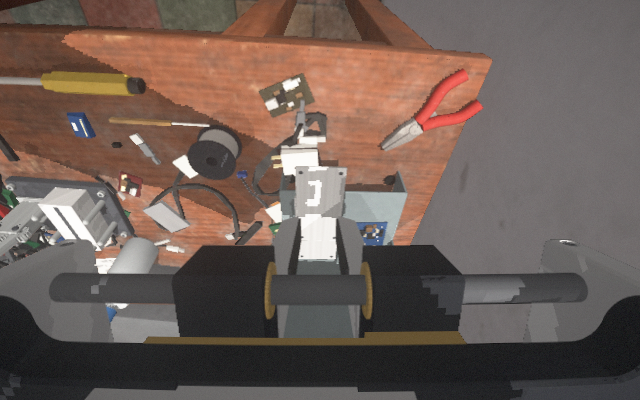

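View pics/c16.png

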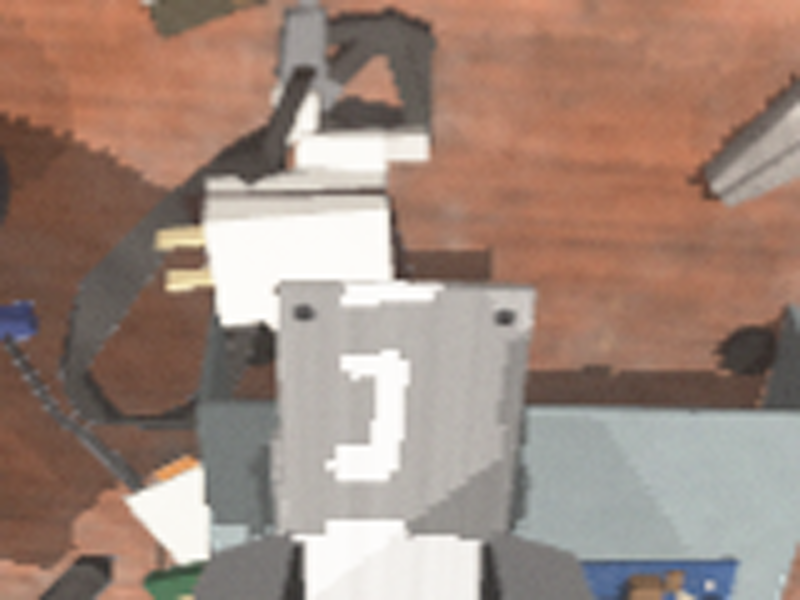

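```bash
python3 - <<'E'
from h import *
w=load("w7")
T=lambda x,y:(240-.5+(x+.5)/5,110-.5+(y+.5)/5)
P=[onz(w,T(*a),.054)[:2] for a in [(280,288),(534,291),(273,528),(513,528)]]
print(np.array(P).round(4), (P[0]+P[1])/2)
print("deck",[onz(w,T(*a),.045)[:2].round(4) for a in [(200,403),(265,403),(540,407),(760,407)]])
E
```

```text
[[0.4266 0.2718]
 [0.4242 0.3241]
 [0.4984 0.2706]
 [0.4949 0.3282]] [0.42541511 0.29795174]
deck [array([0.4673, 0.2532]), array([0.4664, 0.2681]), array([0.4637, 0.3313]), array([0.4606, 0.382 ])]
```

```bash
python3 - <<'E'
from h import *
goto((.446,.2987,.10),(np.pi,.26,np.pi+.04))
E
```

```text
t 7.5 pos [0.4    0.2924 0.1586] rpy [-3.141  0.5   -3.081] q [ 0.72  0.04  2.03 -0.46  0.72 -0.62] F [ 0.1 -0.3 -1. ] w 0.0356
ROW [0.0044, 0.1529, 0.012, -0.025, 0.0071, 0.1472]
```

Call:
servo_tool --moves '[[[0.0044,0.153,0.012,-0.025,0.007,0.147,0],[0.0044,0.153,0.012,-0.025,0.007,0.147,0],[0.0044,0.153,0.012,-0.025,0.007,0.147,0],[0.0044,0.153,0.012,-0.025,0.007,0.147,0],[0.0044,0.153,0.012,-0.025,0.007,0.147,0],[0.0044,0.153,0.012,-0.025,0.007,0.147,0],[0.0044,0.153,0.012,-0.025,0.007,0.147,0],[0.0044,0.153,0.012,-0.025,0.007,0.147,0],[0.0044,0.153,0.012,-0.025,0.007,0.147,0]]]'

```text
time_s: 8.25
ee_pos: [0.4458, 0.2989, 0.1012]
eef_rot: [3.141, 0.262, -3.101]
force: [-0.4, 0.4, -0.5]
grip_width: 0.0932
```

```bash
python3 - <<'E'
from h import *
goto((.446,.2987,.039),(np.pi,.26,np.pi+.04))
E
```

```text
t 8.25 pos [0.4458 0.2989 0.1012] rpy [ 3.141  0.262 -3.101] q [ 0.59  0.28  1.84 -0.19  0.81 -0.91] F [-0.4  0.4 -0.5] w 0.0932
ROW [0.0006, 0.0011, 0.0002, 0.0319, -0.0006, 0.1203]
```

Call:
servo_tool --moves '[[[0,0.001,0,0.016,0,0.06,0],[0,0.001,0,0.032,0,0.12,0],[0,0.001,0,0.032,0,0.12,0],[0,0.001,0,0.032,0,0.12,0],[0,0.001,0,0.032,0,0.12,0]]]'

```text
time_s: 8.67
ee_pos: [0.4464, 0.2995, 0.0409]
eef_rot: [3.14, 0.262, -3.101]
force: [0.7, -0.0, -0.2]
grip_width: 0.0941
```

```bash
python3 - <<'E'
from h import *
snap("wrist","w8"); goto((.446,.2987,.039),(np.pi,.26,np.pi+.04))
E
```

```text
t 8.72 pos [0.4466 0.2996 0.0411] rpy [ 3.139  0.262 -3.101] q [ 0.59  0.38  1.88 -0.22  0.68 -0.87] F [0.6 0.4 0.4] w 0.0938
ROW [0.0015, 0.0016, 0.0002, 0.0024, -0.0018, 0.0038]
```

View pics/w8.png

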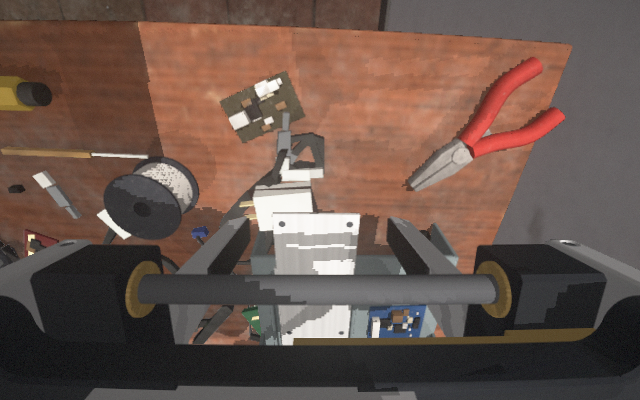

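Call:
servo_tool --moves '[[[0,0.001,0,0.003,-0.001,0.006,0],[0,0.001,0,0.003,-0.001,0.006,1],[0,0.001,0,0.003,-0.001,0.006,1],[0,0.001,0,0.003,-0.001,0.006,1],[0,0.001,0,0.003,-0.001,0.006,1],[0,0.001,0,0.003,-0.001,0.006,1],[0,0.001,0,0.003,-0.001,0.006,1],[0,0.001,0,0.003,-0.001,0.006,1],[0,0.001,0,0.003,-0.001,0.006,1],[0,0.001,0,0.003,-0.001,0.006,1],[0,0.001,0,0.003,-0.001,0.006,1]]]' --squeeze 35

```text
time_s: 9.63
ee_pos: [0.446, 0.2991, 0.0378]
eef_rot: [3.139, 0.261, -3.101]
force: [0.3, 0.3, 0.6]
grip_width: 0.053
```

```bash
python3 - <<'E'
from h import *
snap("wrist","w9"); from station import get_obs
p=get_obs()["ee_pos"]
for d in ((0,0,.004),(-.04,-.0016,.008),(-.09,-.0036,.012)): goto(p+d,(np.pi,.26,np.pi+.04))
E
```

```text
t 9.68 pos [0.446  0.2991 0.0378] rpy [ 3.139  0.261 -3.101] q [ 0.59  0.38  1.88 -0.22  0.67 -0.87] F [-0.8  0.3  0.2] w 0.0529
ROW [0.0015, 0.0006, 0.0001, -0.0021, 0.0, -0.0077]
t 9.68 pos [0.446  0.2991 0.0378] rpy [ 3.139  0.261 -3.101] q [ 0.59  0.38  1.88 -0.22  0.67 -0.87] F [-0.8  0.3  0.2] w 0.0529
ROW [0.0015, 0.0006, 0.0001, 0.0732, 0.0001, -0.0361]
t 9.68 pos [0.446  0.2991 0.0378] rpy [ 3.139  0.261 -3.101] q [ 0.59  0.38  1.88 -0.22  0.67 -0.87] F [-0.8  0.3  0.2] w 0.0529
ROW [0.0015, 0.0006, 0.0001, 0.1679, 0.0002, -0.0697]
```

View pics/w9.png

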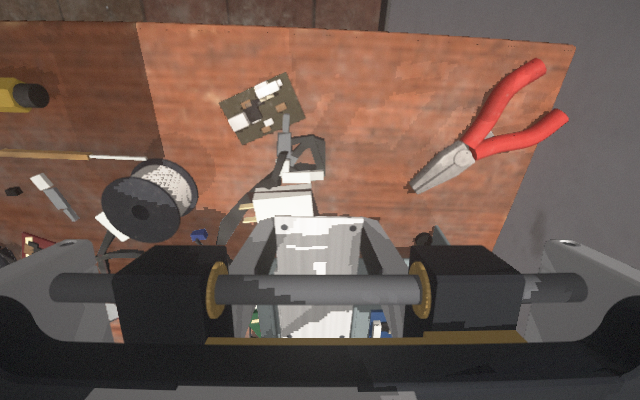

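Call:
servo_tool --moves '[[[0,0,0,-0.002,0,-0.008,1],[0,0,0,-0.003,0,-0.01,1],[0,0,0,0.035,0,-0.024,1],[0,0,0,0.073,0,-0.038,1],[0,0,0,0.12,0,-0.054,1],[0,0,0,0.168,0,-0.074,1],[0,0,0,0.2,0,-0.09,1],[0,0,0,0.2,0,-0.11,1]]]'

```text
time_s: 10.35
ee_pos: [0.3328, 0.2939, 0.0647]
eef_rot: [3.141, 0.259, -3.1]
force: [0.3, 0.9, 0.3]
grip_width: 0.0528
```

```bash
python3 - <<'E'
from h import *
snap("wrist","w10"); snap("scene","s10");snap("top","t10"); goto((.36,.28,.18),(np.pi,.20,np.pi+.0))
crop("s10",150,150,200,150,4,"c17")
E
```

```text
t 10.5 pos [0.3364 0.2952 0.0663] rpy [ 3.138  0.263 -3.101] q [ 0.74  0.16  2.08 -0.26  0.7  -0.69] F [-0.3  0.4  0.1] w 0.0533
ROW [0.0084, 0.04, 0.025, -0.1035, -0.0315, -0.2077]
```

View pics/w10.png

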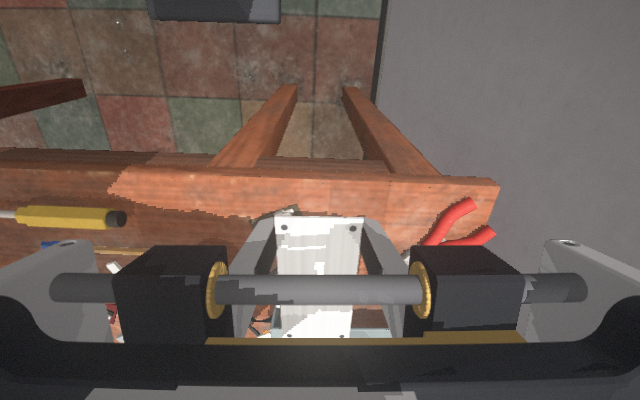

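View pics/c17.png

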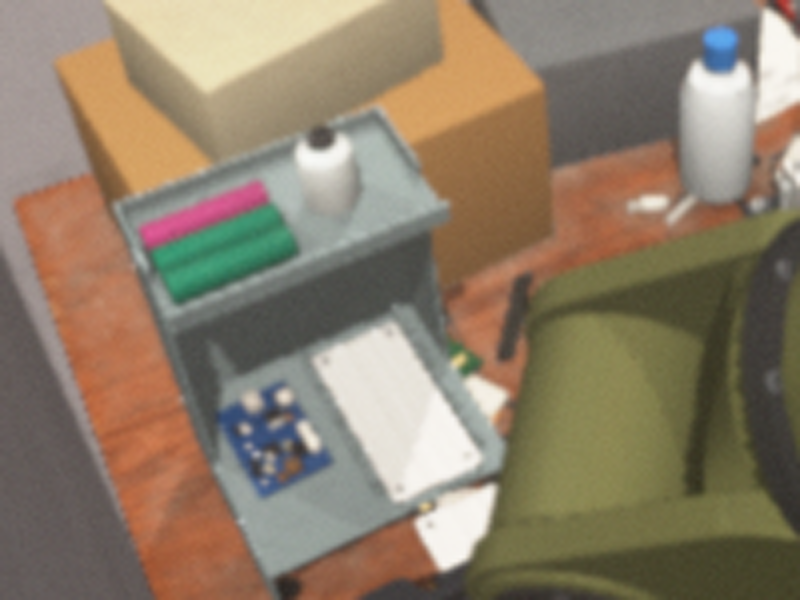

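View pics/t10.png

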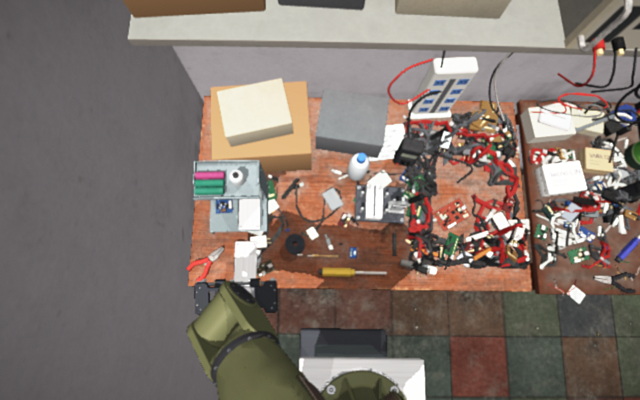

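```bash
python3 - <<'E'
from h import *
goto((.36,.27,.15),(np.pi,.26,np.pi+.04))
goto((.45,-.0275,.13),(np.pi,.26,np.pi-.038))
E
```

```text
t 10.5 pos [0.3364 0.2952 0.0663] rpy [ 3.138  0.263 -3.101] q [ 0.74  0.16  2.08 -0.26  0.7  -0.69] F [-0.3  0.4  0.1] w 0.0533
ROW [0.0026, 0.0019, 0.0001, -0.0871, -0.0517, -0.15]
t 10.5 pos [0.3364 0.2952 0.0663] rpy [ 3.138  0.263 -3.101] q [ 0.74  0.16  2.08 -0.26  0.7  -0.69] F [-0.3  0.4  0.1] w 0.0533
ROW [0.0154, 0.0018, 0.0481, -0.2273, -0.6538, -0.0732]
```

Call:
servo_tool --moves '[[[0,0,0,-0.04,-0.02,-0.08,1],[0,0,0,-0.087,-0.052,-0.15,1],[0.004,0,0.012,-0.1,-0.12,-0.15,1],[0.008,0,0.024,-0.13,-0.19,-0.14,1],[0.012,0,0.036,-0.16,-0.26,-0.13,1],[0.0154,0.002,0.048,-0.18,-0.34,-0.12,1],[0.0154,0.002,0.048,-0.2,-0.42,-0.11,1],[0.0154,0.002,0.048,-0.22,-0.5,-0.1,1],[0.0154,0.002,0.048,-0.227,-0.58,-0.08,1],[0.0154,0.002,0.048,-0.227,-0.63,-0.073,1],[0.0154,0.002,0.048,-0.227,-0.654,-0.073,1],[0.0154,0.002,0.048,-0.227,-0.654,-0.073,1]]]'

```text
time_s: 11.5
ee_pos: [0.4505, -0.0306, 0.1296]
eef_rot: [-3.141, 0.259, 3.1]
force: [-0.0, -0.1, -0.6]
grip_width: 0.053
```

```bash
python3 - <<'E'
from h import *
snap("wrist","w11"); snap("scene","s11");snap("top","t11"); goto((.476,-.0279,.066),(np.pi,.26,np.pi-.038))
crop("s11",300,140,160,120,5,"c18");crop("t11",330,150,100,75,8,"c19")
E
```

```text
t 11.65 pos [ 0.4502 -0.0275  0.1299] rpy [-3.142  0.26   3.103] q [-0.16  0.02  2.06  0.04  0.8  -1.72] F [ 0.5  0.1 -0. ] w 0.0528
ROW [-0.0001, -0.0002, -0.0002, -0.0171, 0.0013, 0.1367]
```

View pics/w11.png

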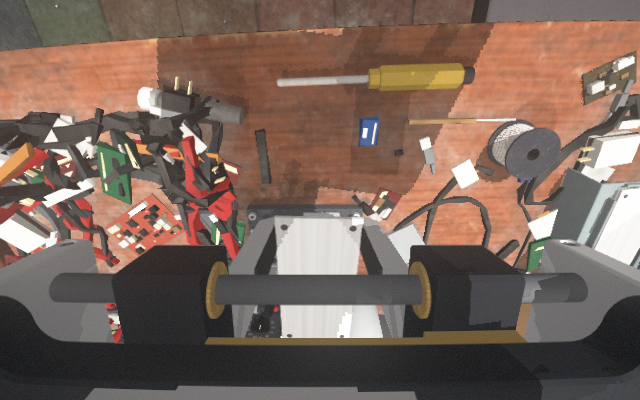

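View pics/c18.png

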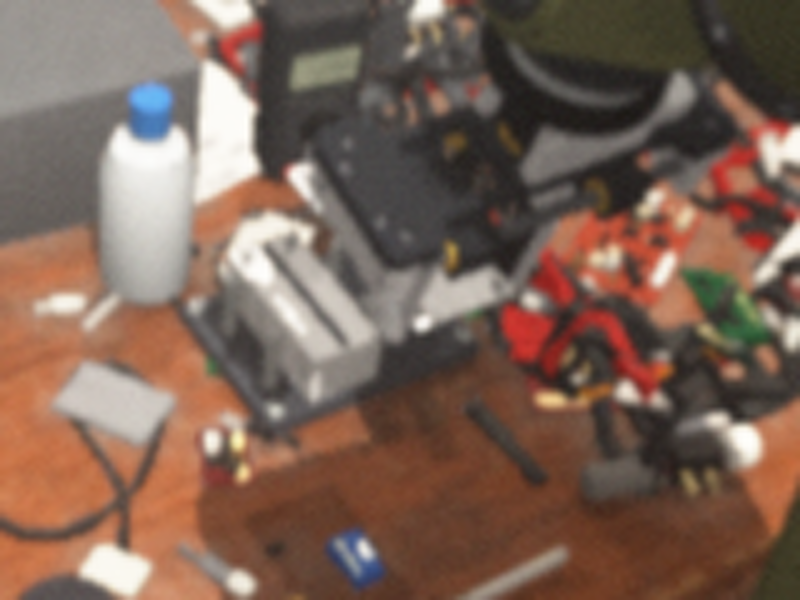

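View pics/c19.png

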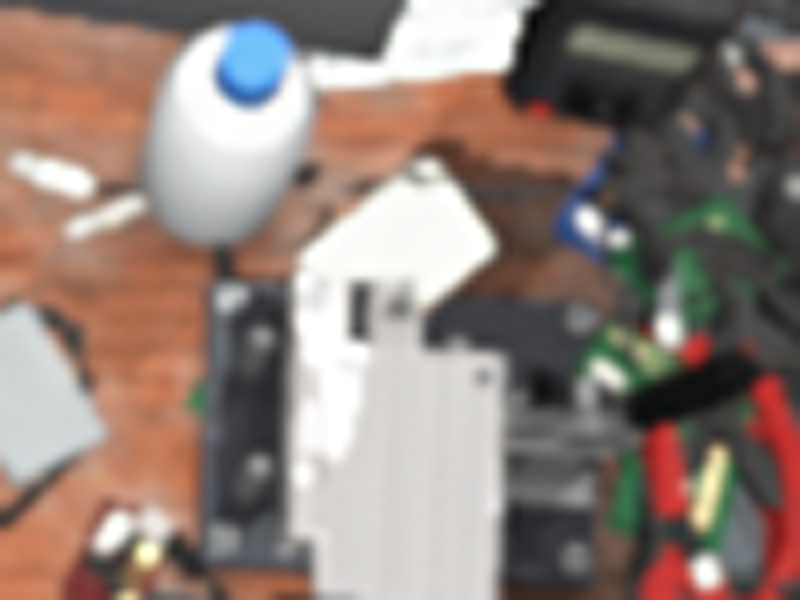

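```bash
python3 - <<'E'
from h import *
c=load("t11"); w=load("w11")
T=lambda x,y:(330-.5+(x+.5)/8,150-.5+(y+.5)/8)
print("far right",onz(c,T(506,352),.146), "right edge",onz(c,T(502,595),.146))
crop("t11",340,180,60,50,12,"c20")
crop("w11",260,200,120,75,6,"c21")
# predicted corners projection
ctr=np.array([.4896,-.029,.1461]);y=-.038
ex=np.array([np.cos(y),np.sin(y),0]);ey=np.array([-np.sin(y),np.cos(y),0])
P=[ctr+a*ex+b*ey for a,b in((-.06,-.027),(-.06,.027),(.06,-.027),(.06,.027))]
print(proj(w,P).round(1),proj(c,P).round(1))
E
```

```text
far right [ 0.55029829 -0.06221376  0.146     ] right edge [ 0.47596446 -0.05915442  0.146     ]
[[277.1 217.8]
 [367.3 217.6]
 [288.4 342.1]
 [355.  342. ]] [[390.5 243.8]
 [367.5 242.5]
 [391.2 194.2]
 [368.9 193. ]]
```

View pics/c20.png

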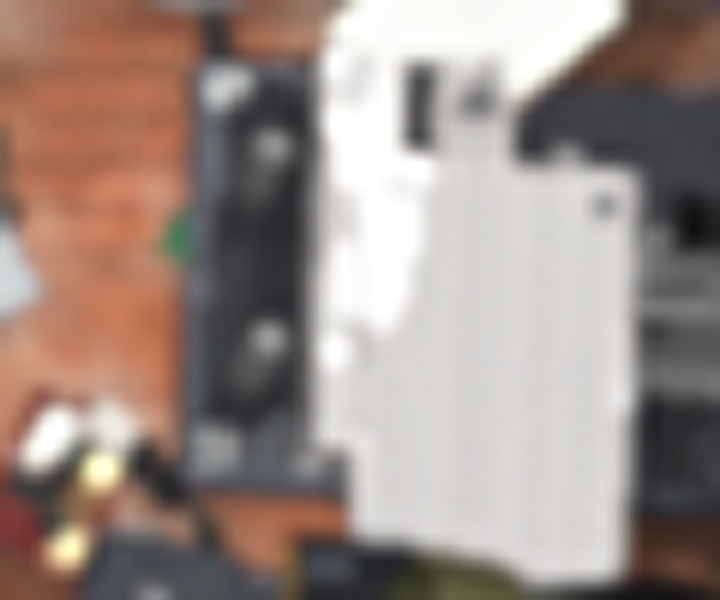

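View pics/c21.png

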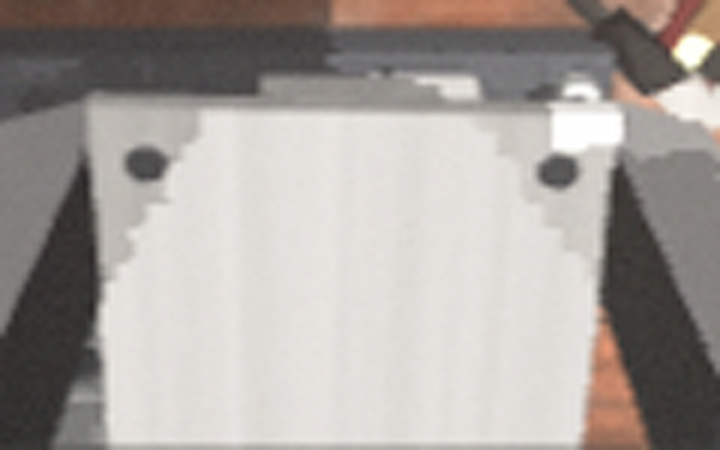

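```bash
python3 - <<'E'
from h import *
goto((.478,-.0260,.050),(np.pi,.26,np.pi-.023))
E
```

```text
t 11.65 pos [ 0.4502 -0.0275  0.1299] rpy [-3.142  0.26   3.103] q [-0.16  0.02  2.06  0.04  0.8  -1.72] F [ 0.5  0.1 -0. ] w 0.0528
ROW [-0.0025, -0.0002, -0.0094, -0.0126, 0.0052, 0.1686]
```

Call:
servo_tool --moves '[[[-0.0025,0,-0.009,-0.006,0.004,0.06,1],[-0.0025,0,-0.009,-0.01,0.005,0.11,1],[-0.0025,0,-0.009,-0.0126,0.005,0.15,1],[-0.0025,0,-0.009,-0.0126,0.005,0.168,1],[-0.0025,0,-0.009,-0.0126,0.005,0.168,1],[-0.0025,0,-0.009,-0.0126,0.005,0.168,1]]]'

```text
time_s: 12.15
ee_pos: [0.478, -0.0255, 0.0507]
eef_rot: [3.141, 0.259, 3.119]
force: [-0.2, 0.1, -0.2]
grip_width: 0.0529
```

```bash
python3 - <<'E'
from h import *
snap("wrist","w12"); snap("scene","s12");snap("top","t12"); goto((.478,-.0260,.050),(np.pi,.26,np.pi-.023))
crop("s12",320,160,100,75,8,"c22");crop("t12",345,175,60,50,12,"c23");crop("w12",250,200,140,80,5.7,"c24")
E
```

```text
t 12.3 pos [ 0.4784 -0.026   0.0515] rpy [-3.141  0.262  3.118] q [-0.15  0.22  2.05  0.06  0.6  -1.74] F [-0.2 -0.8 -1. ] w 0.053
ROW [-0.0001, 0.001, -0.0002, 0.0015, -0.0, 0.0028]
```

View pics/c22.png

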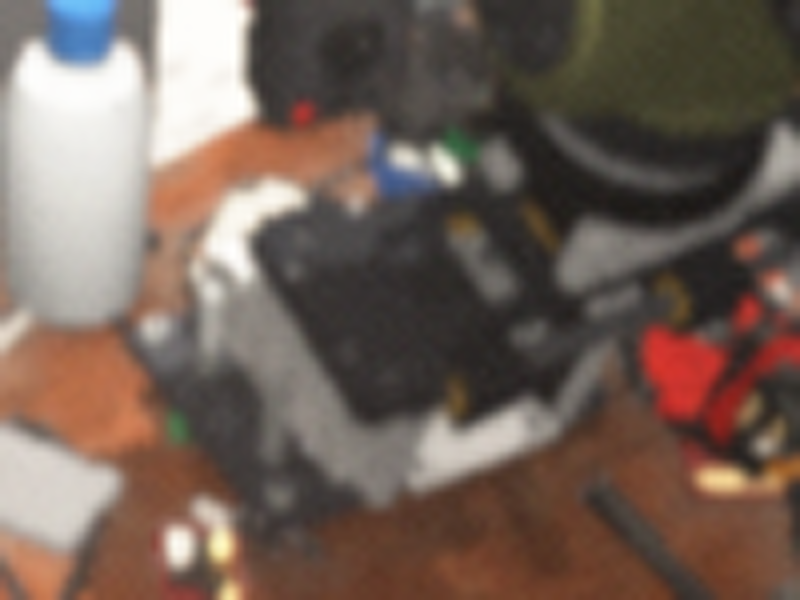

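View pics/c23.png

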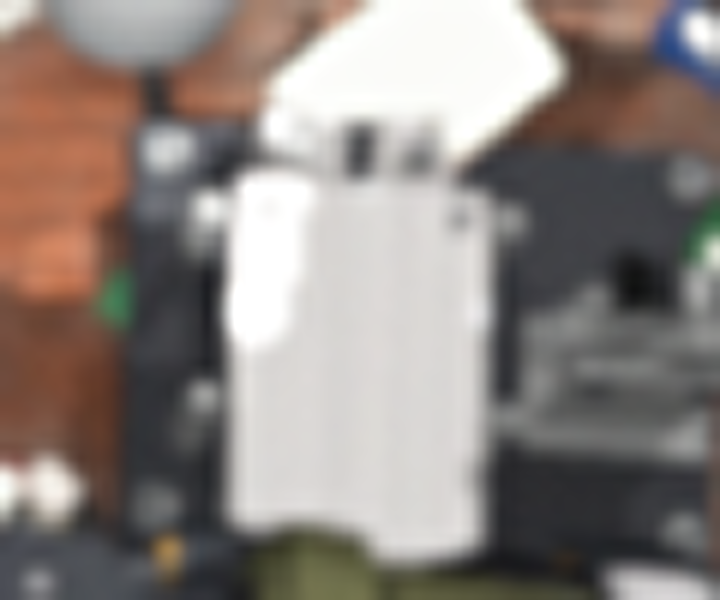

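View pics/c24.png

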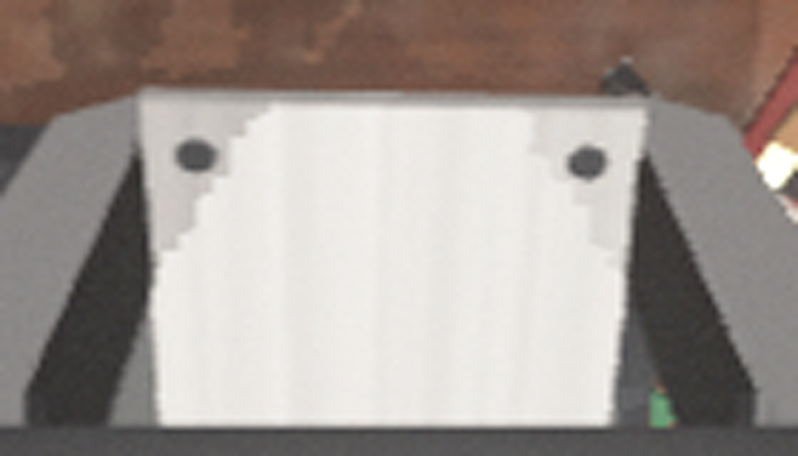

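```bash
python3 - <<'E'
from h import *
c=load("t12")
T=lambda x,y:(345-.5+(x+.5)/12,175-.5+(y+.5)/12)
zt=.0515+.0147+.0015
F=[onz(c,T(*a),zt)[:2] for a in [(230,180),(492,186),(229,500),(484,500)]]
print("panel",np.array(F).round(4))
pn=[onz(c,T(*a),.052)[:2] for a in [(208,207),(511,218),(203,394),(507,413)]]
print("pins",np.array(pn).round(4))
print("endpins",[onz(c,T(*a),.053)[:2].round(4) for a in [(300,130),(418,135)]])
E
```

```text
panel [[ 0.5793 -0.0015]
 [ 0.579  -0.0587]
 [ 0.5084 -0.0006]
 [ 0.5093 -0.0555]]
pins [[ 0.5771  0.0015]
 [ 0.5759 -0.0656]
 [ 0.5349  0.0029]
 [ 0.5318 -0.0637]]
endpins [array([ 0.5949, -0.019 ]), array([ 0.5942, -0.0452])]
```

```bash
python3 - <<'E'
from h import *
goto((.479,-.0275,.0515),(np.pi,.26,np.pi-.030))
goto((.479,-.0275,.036),(np.pi,.26,np.pi-.030))
E
```

```text
t 12.3 pos [ 0.4784 -0.026   0.0515] rpy [-3.141  0.262  3.118] q [-0.15  0.22  2.05  0.06  0.6  -1.74] F [-0.2 -0.8 -1. ] w 0.053
ROW [0.001, 0.001, 0.0041, -0.0013, -0.003, 0.0004]
t 12.3 pos [ 0.4784 -0.026   0.0515] rpy [-3.141  0.262  3.118] q [-0.15  0.22  2.05  0.06  0.6  -1.74] F [-0.2 -0.8 -1. ] w 0.053
ROW [0.001, 0.001, 0.0041, 0.0068, -0.003, 0.0304]
```

Call:
servo_tool --moves '[[[0.001,0.001,0.004,-0.0013,-0.003,0,1],[0.001,0.001,0.004,-0.0013,-0.003,0,1],[0.001,0.001,0.004,0.001,-0.003,0.01,1],[0.001,0.001,0.004,0.004,-0.003,0.02,1],[0.001,0.001,0.004,0.0058,-0.003,0.026,1],[0.001,0.001,0.004,0.0058,-0.003,0.026,1]]]'

```text
time_s: 12.8
ee_pos: [0.4783, -0.0274, 0.0372]
eef_rot: [3.141, 0.258, 3.112]
force: [-0.5, 0.1, 0.2]
grip_width: 0.0528
```

```bash
python3 - <<'E'
from h import *
snap("wrist","w13"); snap("top","t13"); goto((.479,-.0275,.034),(np.pi,.26,np.pi-.030))
crop("t13",345,175,60,50,12,"c25")
E
```

```text
t 12.9 pos [ 0.4787 -0.0275  0.0379] rpy [3.141 0.259 3.112] q [-0.15  0.25  2.06  0.06  0.57 -1.74] F [-0.6  0.5 -0.3] w 0.0532
ROW [0.0001, -0.0004, 0.0001, 0.0015, -0.0, 0.0078]
```

View pics/c25.png

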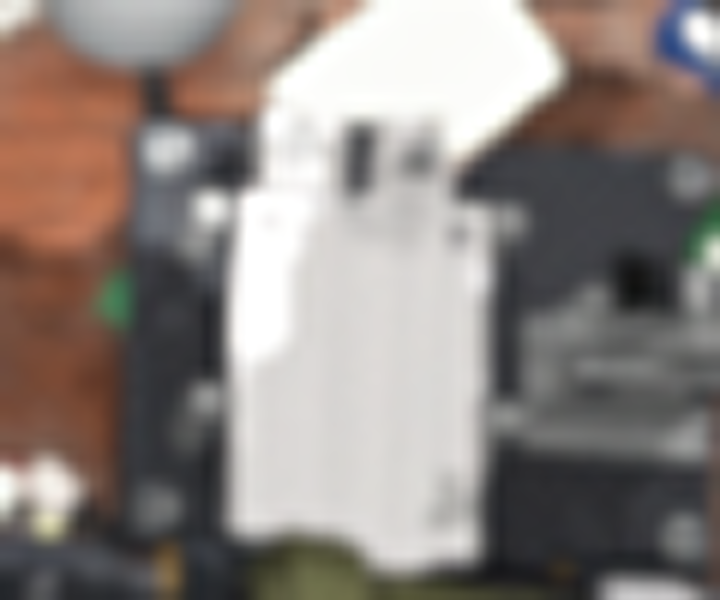

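Call:
servo_tool --moves '[[[0,0,0,0.001,0,0.004,1],[0,0,0,0.002,0,0.008,1],[0,0,0,0.0026,0,0.01,1],[0,0,0,0.0026,0,0.01,1]]]'

```text
time_s: 13.23
ee_pos: [0.4786, -0.0275, 0.0325]
eef_rot: [3.141, 0.259, 3.112]
force: [0.3, 0.7, -0.7]
grip_width: 0.053
```

```bash
python3 - <<'E'
from h import *
from station import get_obs
p=get_obs()["ee_pos"]
for d in (0,.004,.008): goto(p+[d,-.037*d,-.0005],(np.pi,.26,np.pi-.030))
E
```

```text
t 13.23 pos [ 0.4786 -0.0275  0.0325] rpy [3.141 0.259 3.112] q [-0.15  0.26  2.06  0.06  0.56 -1.74] F [ 0.3  0.7 -0.7] w 0.053
ROW [0.0001, -0.0006, 0.0, 0.0003, -0.0, 0.001]
t 13.23 pos [ 0.4786 -0.0275  0.0325] rpy [3.141 0.259 3.112] q [-0.15  0.26  2.06  0.06  0.56 -1.74] F [ 0.3  0.7 -0.7] w 0.053
ROW [0.0001, -0.0006, 0.0, -0.0075, -0.0001, 0.003]
t 13.23 pos [ 0.4786 -0.0275  0.0325] rpy [3.141 0.259 3.112] q [-0.15  0.26  2.06  0.06  0.56 -1.74] F [ 0.3  0.7 -0.7] w 0.053
ROW [0.0001, -0.0006, 0.0, -0.0152, -0.0001, 0.0051]
```

Call:
servo_tool --moves '[[[0,0,0,0.0005,0,0.002,1],[0,0,0,-0.0035,0,0.003,1],[0,0,0,-0.0075,0,0.004,1],[0,0,0,-0.0113,0,0.005,1],[0,0,0,-0.0113,0,0.005,1]]]'

```text
time_s: 13.65
ee_pos: [0.4853, -0.0277, 0.0317]
eef_rot: [3.142, 0.26, 3.112]
force: [1.5, -0.6, 0.7]
grip_width: 0.053
```

Call:
servo_tool --moves '[[[0,0,0,-0.002,0,0.0005,1],[0,0,0,-0.004,0,0.001,1],[0,0,0,-0.004,0,0.001,1]]]'

```text
time_s: 13.9
ee_pos: [0.4875, -0.0278, 0.0318]
eef_rot: [3.141, 0.26, 3.112]
force: [0.7, 0.2, 1.5]
grip_width: 0.053
```

Call:
servo_tool --moves '[[[0,0,0,-0.002,0,0.0005,1],[0,0,0,-0.004,0,0.001,1],[0,0,0,-0.004,0,0.001,1]]]'

```text
time_s: 14.15
ee_pos: [0.488, -0.0277, 0.0313]
eef_rot: [3.141, 0.256, 3.112]
force: [-14.6, -0.9, 11.0]
grip_width: 0.0531
```

```bash
python3 - <<'E'
from h import *
snap("top","t14"); snap("scene","s14"); goto((.49,-.0275,.034),(np.pi,.26,np.pi-.030))
crop("t14",345,175,60,50,12,"c26"); crop("s14",330,165,60,50,12,"c27")
E
```

```text
t 14.25 pos [ 0.488  -0.0277  0.0313] rpy [3.141 0.256 3.112] q [-0.15  0.29  2.04  0.06  0.57 -1.73] F [-14.2  -1.4  10.2] w 0.0529
ROW [0.0003, -0.0027, 0.0002, -0.0053, 0.0005, -0.0042]
```

View pics/c26.png

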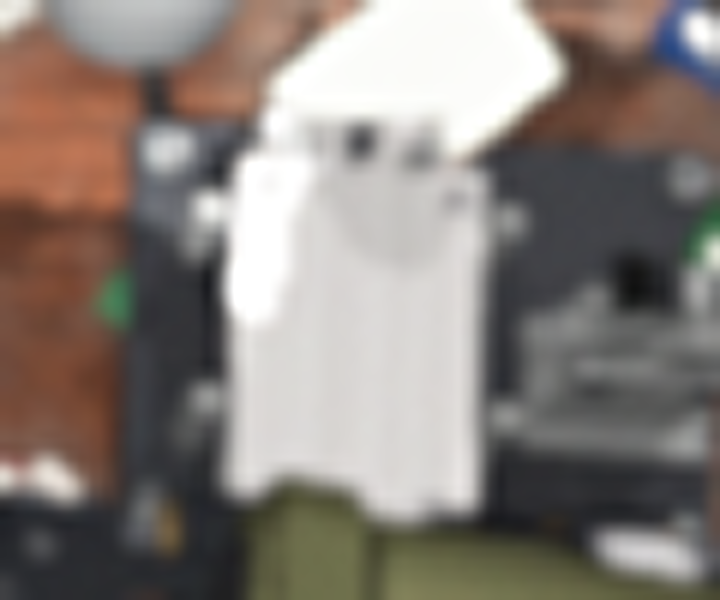

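View pics/c27.png

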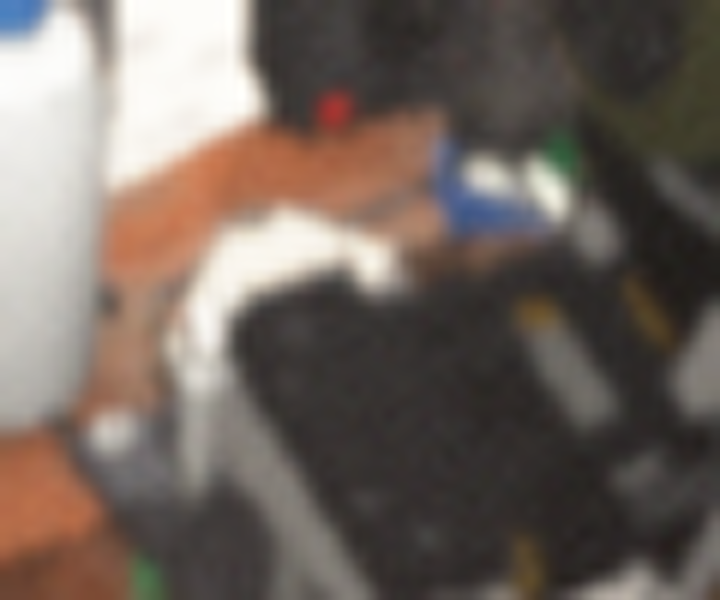

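Call:
servo_tool --moves '[[[0,0,0,-0.001,0,0.0005,1],[0,0,0,-0.001,0,0.0005,1],[0,0,0,-0.001,0,0.0005,0.5],[0,0,0,-0.001,0,0.0005,0],[0,0,0,-0.001,0,0.0005,0],[0,0,0,-0.001,0,0.0005,0],[0,0,0,-0.001,0,0.0005,0],[0,0,0,-0.001,0,0.0005,0]]]'

```text
time_s: 14.92
ee_pos: [0.4886, -0.0277, 0.0311]
eef_rot: [3.141, 0.256, 3.112]
force: [-0.2, 0.5, -0.4]
grip_width: 0.0828
```

```bash
python3 - <<'E'
from h import *
snap("wrist","w15"); goto((.47,-.0275,.034),(np.pi,.26,np.pi-.030))
E
```

```text
t 14.97 pos [ 0.4885 -0.0277  0.0311] rpy [3.141 0.256 3.112] q [-0.15  0.29  2.03  0.06  0.57 -1.73] F [-0.2 -0.1  0.2] w 0.087
ROW [0.0003, -0.0027, 0.0001, 0.0344, -0.0007, -0.015]
```

View pics/w15.png

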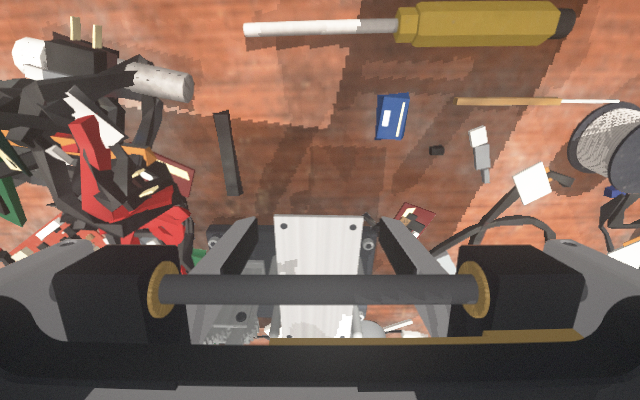

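```bash
python3 - <<'E'
from h import *
goto((.45,-.035,.24),(np.pi,0,np.pi-.030))
E
```

```text
t 14.97 pos [ 0.4885 -0.0277  0.0311] rpy [3.141 0.256 3.112] q [-0.15  0.29  2.03  0.06  0.57 -1.73] F [-0.2 -0.1  0.2] w 0.087
ROW [0.0003, 0.1628, 0.0002, -0.0316, -0.0167, -0.4236]
```

Call:
servo_tool --moves '[[[0,0,0,0,0,-0.05,0],[0,0,0,0,0,-0.13,0],[0,0,0,0,0,-0.21,0],[0,0.16,0,-0.015,-0.008,-0.29,0],[0,0.163,0,-0.032,-0.017,-0.37,0],[0,0.163,0,-0.032,-0.017,-0.4236,0],[0,0.163,0,-0.032,-0.017,-0.4236,0],[0,0.163,0,-0.032,-0.017,-0.4236,1],[0,0.163,0,-0.032,-0.017,-0.4236,1]]]'

```text
time_s: 15.72
ee_pos: [0.4501, -0.0351, 0.2392]
eef_rot: [3.141, 0.0, 3.112]
force: [0.7, 0.3, -0.3]
grip_width: 0.0837
```

```bash
python3 - <<'E'
from h import *
snap("wrist","w16"); snap("top","t16"); snap("scene","s16"); goto((.45,-.035,.24),(np.pi,0,np.pi-.030))
crop("t16",345,170,80,60,10,"c28"); crop("s16",320,150,90,70,8,"c29"); crop("w16",240,180,140,100,5.7,"c30")
E
```

```text
t 15.87 pos [ 0.4497 -0.035   0.2386] rpy [ 3.141e+00 -2.000e-03  3.112e+00] q [-0.16  0.05  1.74  0.    1.36 -1.7 ] F [-0.1  0.2 -0.6] w 0.0721
ROW [0.0004, -0.0012, 0.0003, -0.0007, 0.0, -0.0027]
```

View pics/c28.png

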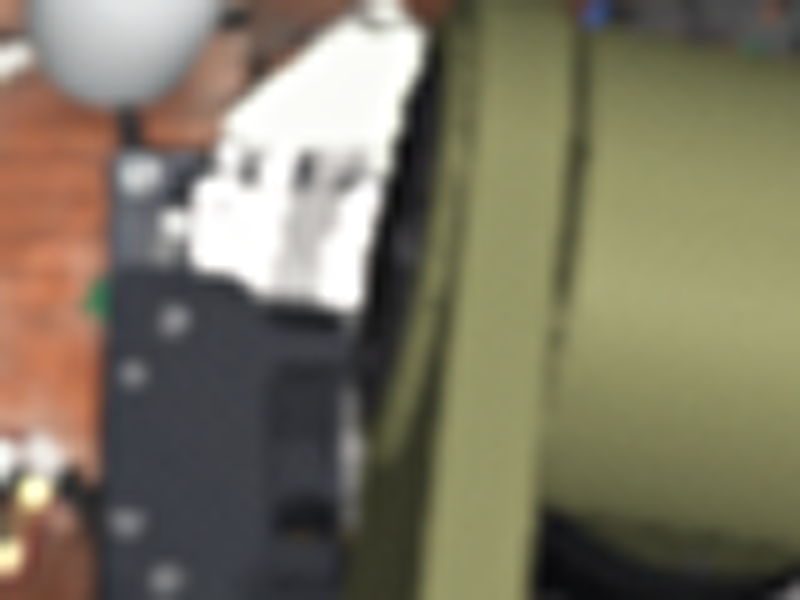

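View pics/c29.png

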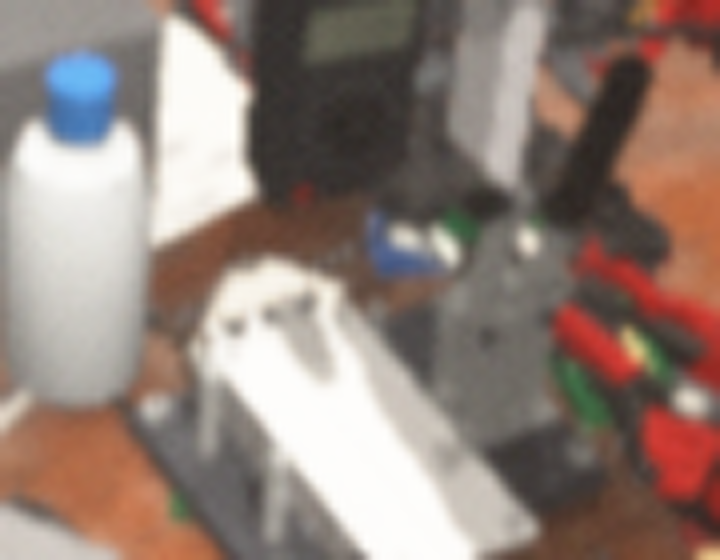

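View pics/c30.png

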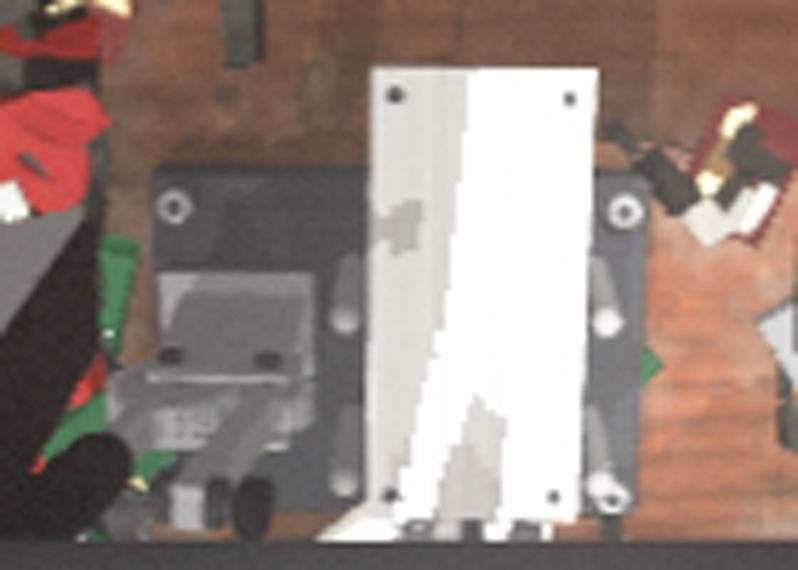

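```bash
python3 - <<'E'
from h import *
c=load("top0"); s=load("s16"); w=load("w16")
a=(330-.5+750/8,150-.5+368/8); b=(320-.5+628/8,150-.5+72/8)
print("end",tri(c,a,s,b))
a=(330-.5+640/8,150-.5+410/8); b=(320-.5+565/8,150-.5+205/8)
print("start",tri(c,a,s,b))
def model(phi,F=(.527,-.030),yaw=-.038):
    R=np.array([[np.cos(yaw),-np.sin(yaw)],[np.sin(yaw),np.cos(yaw)]])
    out=[]
    for r in (43,70,97):
        q=np.array([.020,-.074-r/1000*np.cos(phi)]); xy=np.array(F)+R@q
        out.append([*xy,.062+r/1000*np.sin(phi)])
    return np.array(out)
m=model(1.24); print(m.round(4))
print("top",proj(c,m).round(1),"scene",proj(s,m).round(1),"wrist",proj(w,m).round(1))
crop("top0",390,175,50,40,14,"c31"); crop("s16",370,145,50,45,14,"c32")
E
```

```text
end (array([ 0.54811353, -0.13502077,  0.14515855]), np.float64(0.0030744767068093992))
start (array([ 0.54398326, -0.11261604,  0.10067271]), np.float64(0.0006495284853341862))
[[ 0.5436 -0.1187  0.1027]
 [ 0.5433 -0.1274  0.1282]
 [ 0.543  -0.1362  0.1537]]
top [[412.  200.7]
 [418.  198.5]
 [424.3 196.3]] scene [[392.3 173.9]
 [396.4 165.6]
 [400.7 157. ]] wrist [[253.  263.6]
 [240.5 273.9]
 [226.  285.9]]
```

View pics/c31.png

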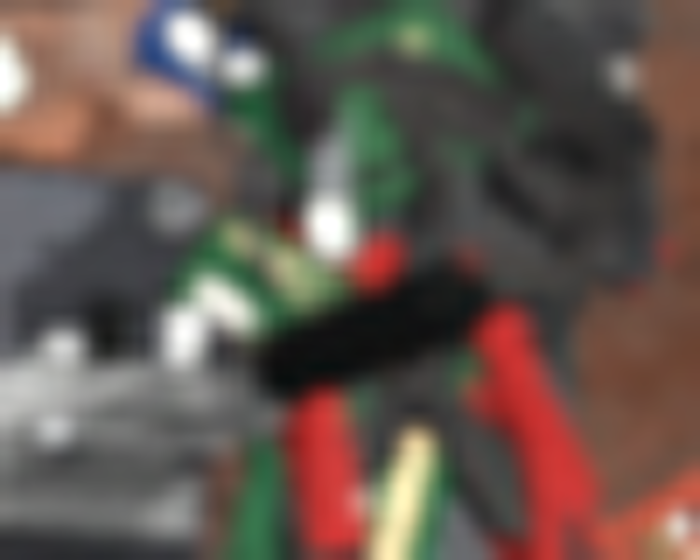

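View pics/c32.png

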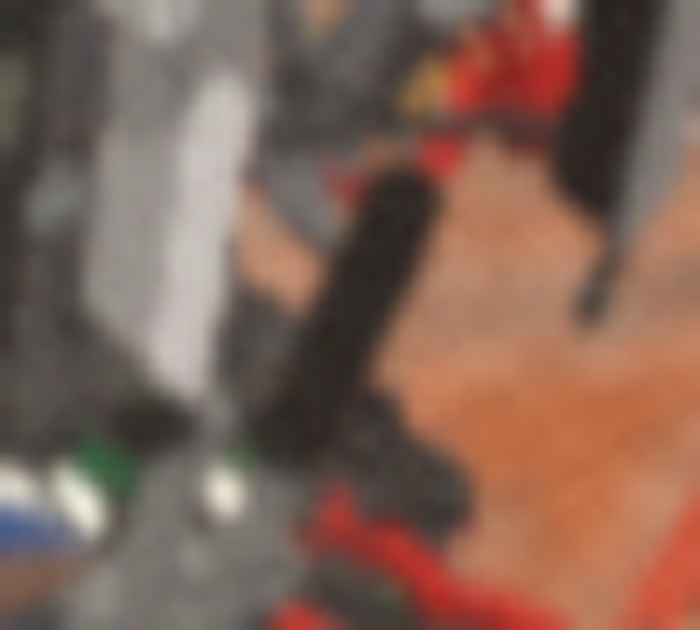

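```bash
python3 - <<'E'
from h import *
goto((.544,-.102,.19),(np.pi,0,np.pi-.038))
E
```

```text
t 15.87 pos [ 0.4497 -0.035   0.2386] rpy [ 3.141e+00 -2.000e-03  3.112e+00] q [-0.16  0.05  1.74  0.    1.36 -1.7 ] F [-0.1  0.2 -0.6] w 0.0721
ROW [0.0004, -0.0012, 0.0054, -0.1928, -0.1284, 0.0968]
```

Call:
servo_tool --moves '[[[0,0,0.005,-0.193,-0.128,0.02,1],[0,0,0.005,-0.193,-0.128,0.04,1],[0,0,0.005,-0.193,-0.128,0.07,1],[0,0,0.005,-0.193,-0.128,0.097,1],[0,0,0.005,-0.193,-0.128,0.097,1],[0,0,0.005,-0.193,-0.128,0.097,1],[0,0,0.005,-0.193,-0.128,0.097,1],[0,0,0.005,-0.193,-0.128,0.097,1],[0,0,0.005,-0.193,-0.128,0.097,1],[0,0,0.005,-0.193,-0.128,0.097,1],[0,0,0.005,-0.193,-0.128,0.097,1]]]' --squeeze 20

```text
time_s: 16.78
ee_pos: [0.5441, -0.1016, 0.1905]
eef_rot: [3.141, -0.001, 3.104]
force: [-0.9, -0.2, 0.8]
grip_width: 0.0012
```

```bash
python3 - <<'E'
from h import *
snap("wrist","w17"); snap("scene","s17"); goto((.544,-.102,.138),(np.pi,0,np.pi-.038))
crop("s17",330,120,100,80,8,"c33"); crop("w17",240,180,160,110,5,"c34")
E
```

```text
t 16.88 pos [ 0.5441 -0.1017  0.1902] rpy [ 3.141e+00 -2.000e-03  3.104e+00] q [-0.25  0.32  1.53  0.    1.29 -1.78] F [-0.3 -1.4  0.1] w 0.0009
ROW [0.0003, -0.001, 0.0004, 0.0001, -0.0006, 0.1044]
```

View pics/c33.png

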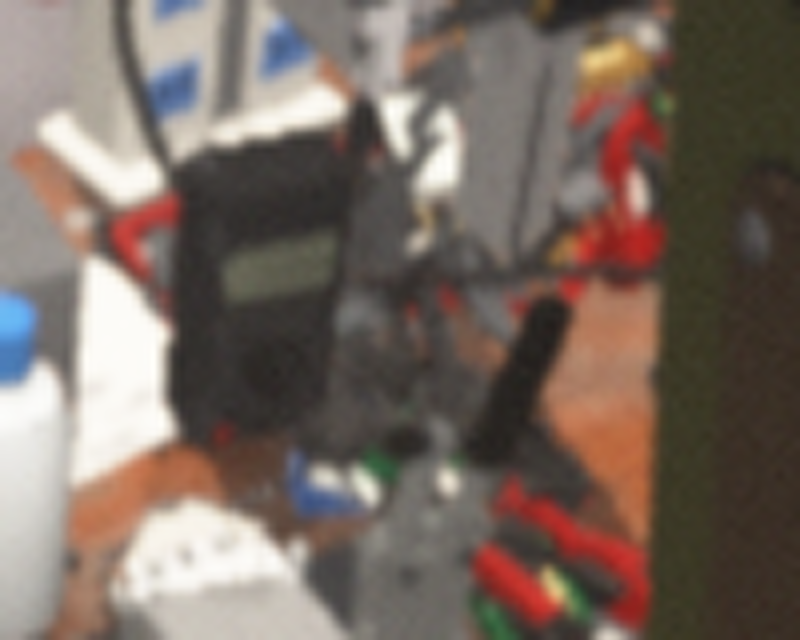

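View pics/c34.png

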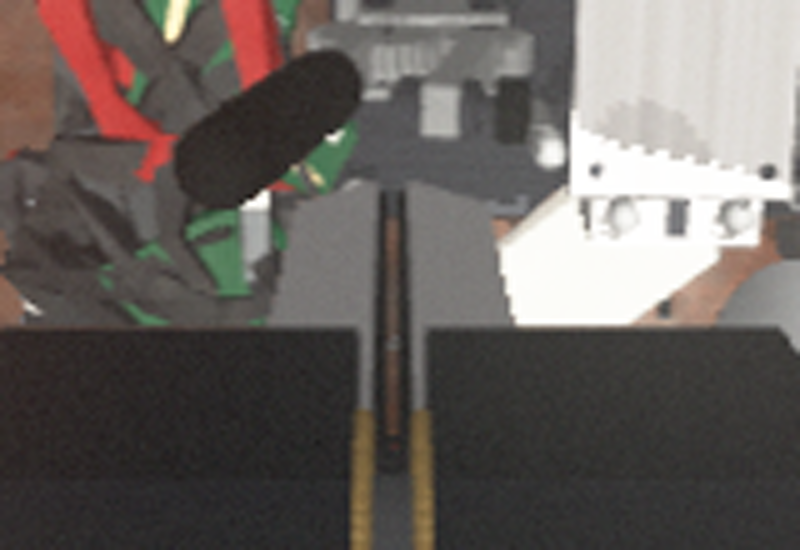

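```bash
python3 - <<'E'
from h import *
w=load("w17")
P=[[.5436,-.1187,.1027],[.543,-.1362,.1537],[.5441,-.1017,.1902],[.5441,-.1017,.138]]
print(proj(w,P).round(1))
c=load("top0")
# grip ends observed: far/top end center ~ (215,165), low end ~(325,90) in c34
T=lambda x,y:(240-.5+(x+.5)/5,180-.5+(y+.5)/5)
print(T(215,165),T(325,90)); print(onz(w,T(215,165),.148),onz(w,T(325,90),.106))
E
```

```text
[[300.4 199. ]
 [275.1 214.5]
 [317.2 230.2]
 [317.4 208.9]]
(282.6, 212.6) (304.6, 197.6)
[ 0.54336148 -0.13079364  0.148     ] [ 0.54152457 -0.1142976   0.106     ]
```

Call:
servo_tool --moves '[[[0,0,0,0,0,0.05,1],[0,0,0,0,0,0.1,1],[0,0,0,0,0,0.104,1],[0,0,0,0,0,0.104,1]]]'

```text
time_s: 17.22
ee_pos: [0.5436, -0.1016, 0.1376]
eef_rot: [3.141, -0.004, 3.104]
force: [0.0, -0.1, 0.5]
grip_width: 0.0001
```

```bash
python3 - <<'E'
from h import *
from station import get_obs
p=get_obs()["ee_pos"]; print(p,get_obs()["force"])
for i,phi in enumerate(np.linspace(1.2,.14,12)):
    yf=-.074-.08*np.cos(phi)+.008*np.sin(phi)+.0125; z=.062+.08*np.sin(phi)+.008*np.cos(phi)
    yw=yf-.0308; xw=.545+ (yf+.07)*.038-.0006
    R0=Rn.from_euler('xyz',get_obs()["eef_rot"])
    print(round(phi,2),np.round([xw,yw,z],4),(R0.inv().apply(np.array([xw,yw,z])-p)/.5).round(4))
E
```

```text
[ 0.54355101 -0.10159001  0.13763367] [ 0.00068673 -0.06205508  0.46230574]
1.2 [ 0.5439 -0.1138  0.1395] [-0.0016 -0.0244 -0.0037]
1.1 [ 0.5436 -0.1212  0.137 ] [-0.0016 -0.0392  0.0012]
1.01 [ 0.5434 -0.1283  0.1339] [-0.0016 -0.0533  0.0074]
0.91 [ 0.5431 -0.135   0.1301] [-0.0017 -0.0669  0.015 ]
0.81 [ 0.5429 -0.1414  0.1257] [-0.0017 -0.0796  0.0238]
0.72 [ 0.5426 -0.1473  0.1207] [-0.0017 -0.0914  0.0338]
0.62 [ 0.5424 -0.1527  0.1151] [-0.0017 -0.1022  0.0449]
0.53 [ 0.5422 -0.1575  0.109 ] [-0.0018 -0.1119  0.057 ]
0.43 [ 0.5421 -0.1617  0.1026] [-0.0018 -0.1204  0.07  ]
0.33 [ 0.5419 -0.1653  0.0957] [-0.0019 -0.1275  0.0837]
0.24 [ 0.5418 -0.1682  0.0885] [-0.0019 -0.1334  0.0981]
0.14 [ 0.5418 -0.1704  0.0811] [-0.002  -0.1378  0.1129]
```

Call:
servo_tool --moves '[[[0,0,0,-0.0016,-0.024,-0.003,1],[0,0,0,-0.0016,-0.032,-0.001,1],[0,0,0,-0.0016,-0.039,0.001,1],[0,0,0,-0.0016,-0.046,0.004,1],[0,0,0,-0.0016,-0.053,0.0075,1],[0,0,0,-0.0017,-0.06,0.011,1],[0,0,0,-0.0017,-0.067,0.015,1],[0,0,0,-0.0017,-0.0735,0.0195,1],[0,0,0,-0.0017,-0.0796,0.024,1]]]'

```text
time_s: 17.97
ee_pos: [0.5428, -0.1417, 0.1254]
eef_rot: [3.141, -0.004, 3.104]
force: [0.6, 0.3, 2.2]
grip_width: 0.0005
```

```bash
python3 - <<'E'
from h import *
snap("wrist","w18"); 
crop("w18",240,180,160,110,5,"c35")
from station import get_obs
p=get_obs()["ee_pos"]; print(p,get_obs()["force"])
for i,phi in enumerate(np.linspace(.85,.10,10)):
    yf=-.074-.08*np.cos(phi)+.008*np.sin(phi)+.0125; z=.062+.08*np.sin(phi)+.008*np.cos(phi)
    yw=yf-.0308; xw=.545+ (yf+.07)*.038-.0006
    R0=Rn.from_euler('xyz',get_obs()["eef_rot"])
    print(round(phi,2),np.round([xw,yw,z],4),(R0.inv().apply(np.array([xw,yw,z])-p)/.5).round(4))
E
```

```text
[ 0.54261292 -0.14202828  0.12484544] [-0.10170896  0.67446828  0.80875782]
0.85 [ 0.5429 -0.1391  0.1274] [-0.0004  0.0059 -0.0051]
0.77 [ 0.5427 -0.1444  0.1233] [-0.0005 -0.0047  0.0032]
0.68 [ 0.5426 -0.1493  0.1187] [-0.0005 -0.0145  0.0122]
0.6 [ 0.5424 -0.1538  0.1138] [-0.0005 -0.0236  0.0221]
0.52 [ 0.5422 -0.1579  0.1085] [-0.0006 -0.0318  0.0327]
0.43 [ 0.5421 -0.1615  0.1029] [-0.0006 -0.0391  0.0439]
0.35 [ 0.542  -0.1647  0.0969] [-0.0007 -0.0454  0.0557]
0.27 [ 0.5419 -0.1674  0.0908] [-0.0007 -0.0508  0.068 ]
0.18 [ 0.5418 -0.1695  0.0845] [-0.0008 -0.0551  0.0807]
0.1 [ 0.5417 -0.1711  0.0779] [-0.0008 -0.0583  0.0937]
```

View pics/c35.png

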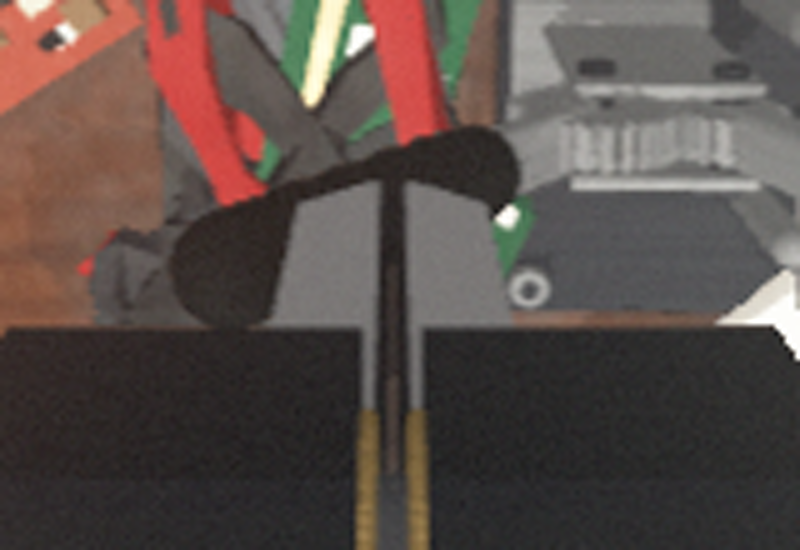

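Call:
servo_tool --moves '[[[0,0,0,-0.0005,-0.0047,0.0032,1],[0,0,0,-0.0005,-0.0145,0.0122,1],[0,0,0,-0.0005,-0.0236,0.022,1],[0,0,0,-0.0006,-0.0318,0.0327,1],[0,0,0,-0.0006,-0.0391,0.044,1],[0,0,0,-0.0007,-0.0454,0.0557,1],[0,0,0,-0.0007,-0.0508,0.068,1],[0,0,0,-0.0008,-0.053,0.075,1],[0,0,0,-0.0008,-0.055,0.081,1]]]'

```text
time_s: 18.77
ee_pos: [0.5416, -0.1696, 0.0836]
eef_rot: [3.14, -0.005, 3.104]
force: [0.3, 0.1, 0.8]
grip_width: 0.0003
```

Call:
servo_tool --moves '[[[0,0,0,0,-0.001,0.004,1],[0,0,0,0,-0.002,0.008,1],[0,0,0,0,-0.002,0.01,1],[0,0,0,0,-0.002,0.01,1]]]'

```text
time_s: 19.1
ee_pos: [0.5417, -0.1706, 0.0793]
eef_rot: [3.141, -0.005, 3.104]
force: [-3.3, 1.1, 8.8]
grip_width: 0.0007
```

```bash
python3 - <<'E'
from h import *
snap("wrist","w19"); snap("scene","s19"); goto((.5416,-.17,.075),(np.pi,0,np.pi-.038))
crop("w19",240,150,160,120,5,"c36"); crop("s19",320,150,100,75,8,"c37")
E
```

```text
t 19.2 pos [ 0.5417 -0.1706  0.0793] rpy [ 3.141 -0.005  3.104] q [-0.37  0.47  1.59 -0.    1.08 -1.9 ] F [-3.2 -1.1  8. ] w 0.0008
ROW [0.0006, -0.0029, 0.0003, 0.0002, 0.0012, 0.0086]
```

View pics/c36.png

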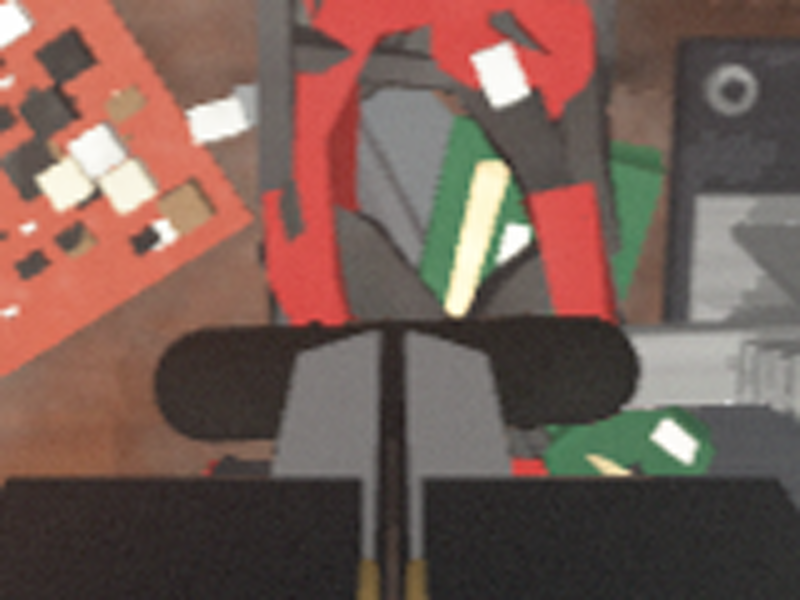

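View pics/c37.png

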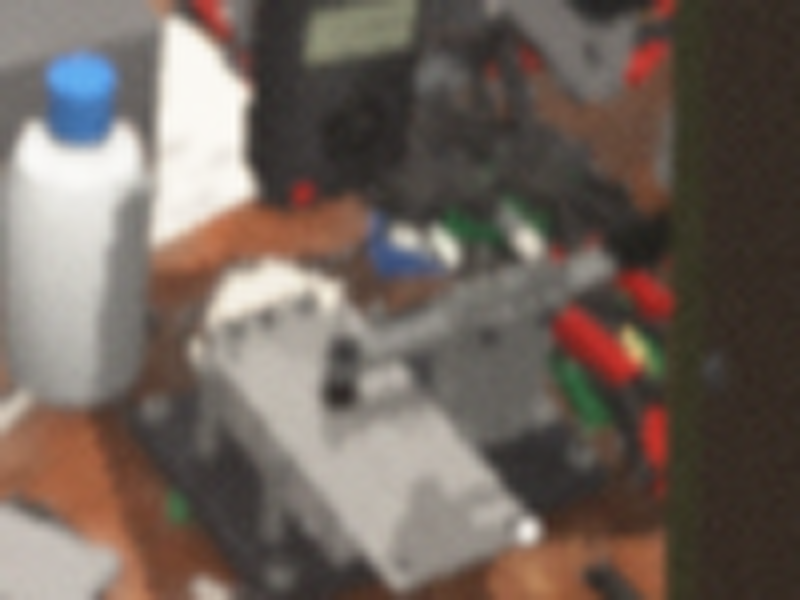

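Call:
servo_tool --moves '[[[0,0,0,0,0,0.006,1],[0,0,0,0,0,0.009,1],[0,0,0,0,0,0.009,1],[0,0,0,0,0,0.009,1]]]'

```text
time_s: 19.53
ee_pos: [0.5423, -0.1708, 0.0784]
eef_rot: [-3.142, -0.002, 3.104]
force: [-15.6, 4.5, 38.2]
grip_width: 0.0005
```

Call:
servo_tool --moves '[[[0,0,0,0,0,0,1],[0,0,0,0,0,-0.02,1],[0,0,0,0,0,-0.1,1],[0,0,0,0,0,-0.18,1],[0,0,0,0.1,0,-0.26,1],[0,0,0,0.2,0,-0.3,1],[0,0,0,0.26,0,-0.3,1],[0,0,0,0.26,0,-0.3,1]]]'

```text
time_s: 20.2
ee_pos: [0.4101, -0.1655, 0.2304]
eef_rot: [-3.141, -0.001, 3.104]
force: [0.6, 0.5, 0.3]
grip_width: 0.0004
```

```bash
python3 - <<'E'
from h import *
snap("wrist","w20"); snap("scene","s20"); snap("top","t20"); goto((.40,-.26,.23),(np.pi,0,np.pi-.038))
crop("s20",320,150,100,75,8,"c38"); crop("t20",330,150,120,80,6.6,"c39")
E
```

```text
t 20.35 pos [ 0.4123 -0.166   0.2298] rpy [-3.141 -0.     3.104] q [-0.46  0.04  1.77 -0.    1.33 -2.  ] F [ 0.7 -1.   0.8] w 0.0001
ROW [-0.0006, -0.0001, 0.0, 0.0174, -0.1888, -0.0001]
```

View pics/w20.png

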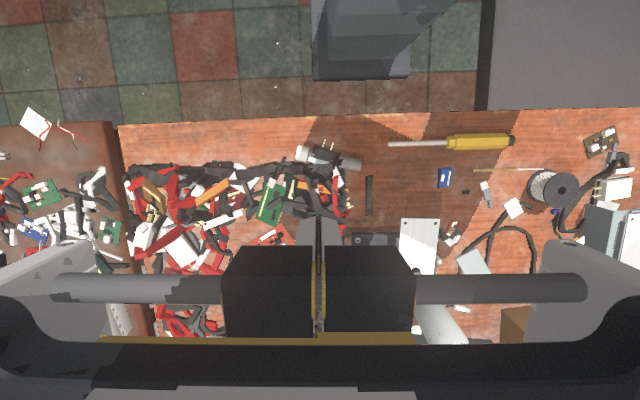

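View pics/c38.png

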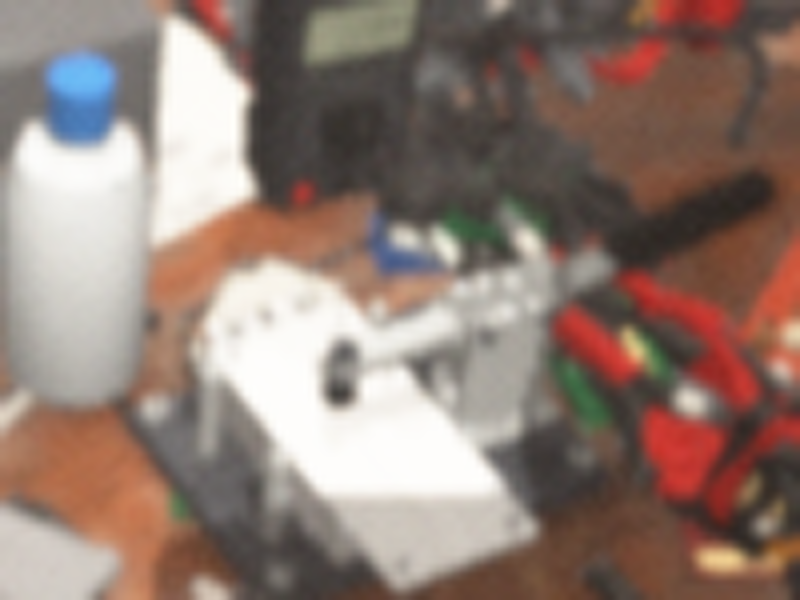

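View pics/c39.png

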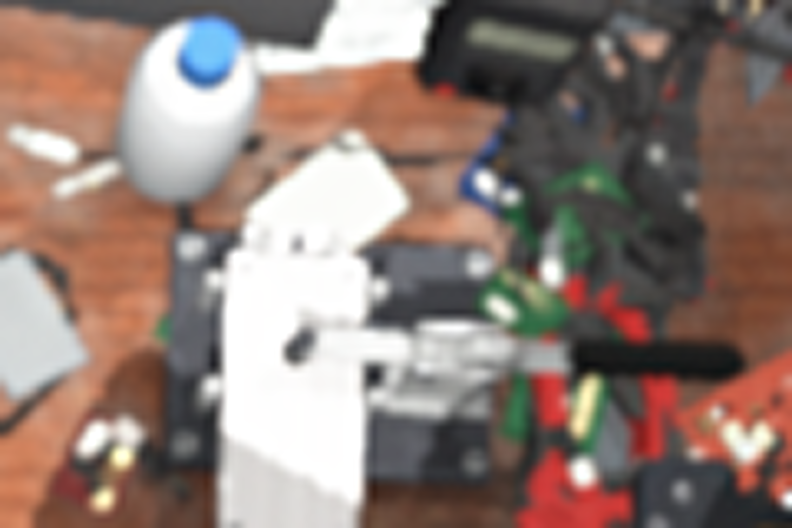

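```bash
python3 - <<'E'
from h import *
c=load("t20"); s=load("s20")
tip_s=(320-.5+762/8,150-.5+188/8); tip_t=(330-.5+735/6.6,150-.5+359/6.6)
st_s=(320-.5+620/8,150-.5+240/8); st_t=(330-.5+578/6.6,150-.5+357/6.6)
a,_=tri(c,tip_t,s,tip_s);b,_=tri(c,st_t,s,st_s);print(a,b,np.arctan2(a[2]-b[2],b[1]-a[1]), np.arctan2(a[2]-.062,-.1047-a[1]))
crop("t20",190,150,120,130,4.5,"c40")
E
```

```text
[ 0.54356637 -0.20208857  0.07027357] [ 0.54245486 -0.13855184  0.07482927] -0.07157929819854371 0.08475074669714427
```

View pics/c40.png

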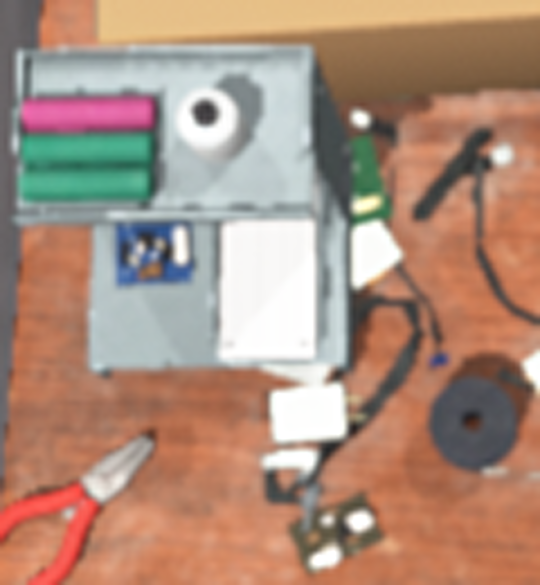

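```bash
python3 - <<'E'
from station import hand_in; print(hand_in())
E
```

```text
the job is handed in; nothing more can be done
None
```

The job is done and handed in at about 20 s of the 58 s allowed; no verdict came back.

- **Sliding:** I pressed the top panel with the closed fingers at about 10–15 N and slid it out. The overhang measured about 40 mm in the wrist picture.
- **Taking it out:** I pinched the overhanging end by its two long sides and drew the panel out. The two panels below stayed in the rack.
- **Placing:** I lowered it between the side pins and pushed it forward until the end pins pushed back with about 14 N. Then I let go.
- **Clamping:** I pushed the lever down to its hard stop, where the wrist force reached 38 N at the fingertips. Then I moved the arm clear.

**Last checks:**
- The final pictures show the panel between the side pins, with the clamp foot on it.
- The wrist picture after release showed the far edge against the end pins.
- In the final top view the rack items, cutters, reel, bottle and brown board look unmoved.

**Disagreements:**
- The wrist and top cameras differed by about 2 mm on the panel's sideways position before placing. I trusted the top view of panel against pins, and it went in with almost no side force.
- The handle angle worked out from the pictures was too noisy to confirm: it came out at −0.07 to +0.08 rad above level, against 0.14 expected. "Fully down" therefore rests mainly on the hard stop I felt.

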